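# Power down the test jig and show a board's solder side to the inspection camera

### The job

Switch the bench supply off by turning its larger knob fully anticlockwise (seen from above) to the stop while the circuit board is still in the test jig, leaving the smaller knob alone. Then take the board out of the jig and hold it in the air in front of the upward-tilted inspection camera: underside (solder side) facing the lens squarely, centred on the lens, about 10 cm from the glass, with the board's long edges level. Finish while still holding it there, with the fingers alone carrying it; leave the spare board and the other things on the bench where they are.

Things in the scene. Friction and masses are not known exactly. Their poses are not given: they have to be found in the camera images.
- volt_grip (a point): Grip point of the bench supply's larger knob: black bar 42 mm long, 14 mm wide (pinch here), 32 mm high, on a 44 mm disc on top of a low grey case (150 x 190 x 60 mm, two white needle meters). On the knob's upright axis, 7 mm below the bar's top, about 97 mm above the bench; x runs along the bar and turns with it, z up. The smaller knob stands 97 mm away on the case.
- volt (a joint): Angle of the larger knob in rad: 0 = off, at the anticlockwise end stop (seen from above); grows clockwise to 4.7. It starts between 0.6 and 1.4, turns with light friction (0.03 N m) and stays where it is left; it counts as off below 0.07.
- limit (a joint): Angle of the smaller knob (bar 25 mm long, 14 mm wide, as high as the larger one), rad, 0 to 4.7. Not to be turned.
- board: The board in the test jig: green circuit board 84 x 54 x 3 mm, about 100 g, a finned aluminium heat sink in the middle of its top, two small capacitors at one end, a black connector 9 mm high at the other. Origin at the centre of its underside; x along the long side, z out of the top. An identical spare lies flat on the bench.
- board_sink (a point): Centre (half-way up) of that board's heat sink, 21 mm above the centre of the underside; axes as the board's. The sink is 40 mm long (x), 24 mm wide (y, grasp across this), 36 mm high; the board's top face lies 18 mm below this point, so fingertips may go at most about 17 mm below it. The board is bare beside it.
- board_under (a point): Centre of the board's underside (the solder side); axes as the board's.
- jig: Test jig fixed to the bench: black base 130 x 100 x 18 mm with aluminium corner posts on which the board lies loosely, underside 30 mm above the bench, between corner guides (2 mm play, 3 mm higher than the board's top). The board lifts straight up. Origin at the centre of the base's underside, x along the board's long side.
- lens (a point): Centre of the inspection camera's front glass, 120 mm above the bench. z: line of sight, 30 degrees off vertical, up and leaning to the robot's side; y level, across the picture. Grey barrel 52 mm wide, white ring light 74 mm, black lens tube 42 mm. The board's underside belongs 100 mm out along z, long side along y (either way round), heat sink away from the lens.
- camera: The camera's foot, 110 x 110 mm, fixed to the bench; origin at the centre of its underside, on the bench; the camera leans towards its -x.
- spare: Bystander: the identical spare board lying flat on the bench, 84 x 54 x 39 mm.
- spool: Bystander: metal spool, 54 mm diameter, 46 mm high.
- tape: Bystander: roll of white tape, 90 mm diameter, 19 mm high.
- flux: Bystander: small amber jar, 44 mm diameter, 50 mm high.
- driver: Bystander: screwdriver, 160 mm long, lying.
- cutters: Bystander: side cutters, about 140 mm long, lying.
- limit_mark (a point): Outer end of the white mark on top of the smaller knob, 12 mm from its axis, 98 mm above the bench.
There are look-alikes about, which are no part of the job. Leave any green look-alike of the jig alone.

How it is judged:
By the outcome, as a careful person would: the job done as asked, in the order asked, and still so for the second after the job is handed in, while the arm keeps its last pose, push and grip.
It also fails if it takes over 54 s, if anything falls off the work surface, if the arm or the gripper's body presses on something with over 40 N, if the wrist force passes 120 N, or if a joint passes its speed limit or range.

### The arm

A 6-joint arm with a two-finger parallel gripper is mounted at the origin on the work surface. World frame = base frame: x ahead of the robot, y to its left, z up, the work surface at z = 0. Lengths are in m, angles in rad, forces in N, time in s.
With the tool pointing down it reaches from about 0.275 to 0.75 m from the base axis. Payload 10.2 kg.
Tool frame: the origin (TCP) lies midway between the tips of the shut fingers; the grasp point (between the pads) lies 19 mm behind it; x points along the fingers, y is the direction in which the jaws open and shut, and the axes are right-handed (so a half turn about x gives the same grasp; the last joint's range is limited). The gripper opens to 88 mm and grips with 3 to 60 N. Pads are 18 mm wide; open, the fingers measure 123 mm over their backs; the gripper's body (75 mm by 187 mm) begins 45 mm behind the grasp point.
Start: joints at [1.028, 0.313, 1.498, -0, 1.331, -0.223], TCP at [0.165, 0.498, 0.239] pointing down, gripper open.
Joint ranges: [-2.94, 2.94], [-0.97, 2.17], [0.19, 2.56], [-1.23, 4.37], [0.02, 3.11], [-2.88, 2.88]. Speed limits (rad/s): [2.39, 2.39, 3.01, 3.14, 3.14, 3.14].

### API

Orientations are given as a 3x3 rotation matrix whose columns are the frame's x, y, z axes.
In Python, from bench import env, optics, models gives the robot as it stands.
- The arm moves only by the tool apply_moves, never from a script. Its argument "steps" is a list of rows, each an object of numbers: "rx", "ry", "rz": the turn, a rotation vector about the tool's x, y, z in degrees; "dx", "dy", "dz": the shift along the tool's x, y, z in units of 30 mm (1.0 is 30 mm); "gripper": the opening, from -1 (shut) to 1 (fully open). In form: [{"rx": .., "ry": .., "rz": .., "dx": .., "dy": .., "dz": .., "gripper": ..}, ...]. A call has 1 to 20 rows; each row shifts and turns the commanded pose from where the row before left it, along the tool's axes as they then stand; what a row does not reach is not made up. A row lasts 1/8 s, in which the tool goes at most 62.5 mm and 10.7 degrees, less where a joint would pass 70% of its speed; a pose out of reach is approached as far as the arm can. A call is refused whole if a number of a shift passes 1 or a number of a turn 10.7, either way. A call with a gripper value outside its range is refused whole. The fingers move at their own pace and stop on an object; the grip force is fixed at half the most. Time passes only in rows, so rows that do not move let the fingers close. It gives the time, the measured TCP pose, the force and the opening at its end, in the units of the state.
- env.get_obs(): the state, without advancing time (a new reading comes with each control period).
- optics.snapshot(name): name is "scene" or "top" or "wrist"; returns a dict with "image" (384x512x3 uint8, red, green, blue), "intrinsics" (3x3 intrinsics, pixels), "xyz" and "orientation" of the camera in the world. Camera axes: x right, y down, z forward; pixel columns grow to the right and rows downward; lengths in m; the calibration is good to about 2 mm. A picture is of the moment at which its call begins. There is no depth.
- env.job_done(): hands the job in, once; it reports no verdict.
Trained networks look in a picture, given as the dict that the camera call returned (one of the last four; its "shot" number tells which), for a name from the list of things; names that differ only in an ending like _2 or _b are one class to them, and where a whole thing is asked for, a point or a joint stands for the part that bears it (a point fixed in the world has none). Each returns a list of dicts, best first, with "confidence" (0 to 1); they miss things now and then, are a little off and sometimes report something else, mostly with a low value. They report only what shows in the picture. A call takes as long as a camera call. They do not tell look-alikes from the thing itself.
- models.find_in(label, picture): "xyz" ([x, y, z] in m, in world coordinates, good to about 4 mm: the middle of the surface that is visible of it).
- models.regions_of(label, picture): "pixels" (384x512 bool, what is visible of it).
The state is a dict: "time": time; "qpos": joint angles; "dq": joint speeds; "joint_torque": joint torques, N m; "tool_pos": TCP position; "eef_rot": TCP orientation; "wrist_force": force on the tool from outside, world axes, zero at the start; "torque": the same for the moment, N m; "opening": finger opening in m.
Only numpy, scipy, OpenCV 4.12 (cv2) and the standard library are available. Lean on these libraries where they do the work, as an engineer would, in place of code of your own. Each camera call takes 0.05 s, during which the arm holds its last target.

## Working session

There is one attempt and no reset: what is moved stays moved. The work goes in short steps, Python scripts to look and compute and a tool call to move; the robot and the scene stay as the last step left them, time stands still between calls to the robot, and variables do not carry over. Pictures are saved under pics/ and viewed, and the job is handed in when it is done.

Besides the shell and the picture viewer there is one more tool, called after ">>>" as name(argument=value, ...), one argument or row to a line, values as JSON. apply_moves: Moves the arm, as the interface text tells. Its arguments: {"type":"object","properties":{"steps":{"type":"array"}},"required":["steps"]}

```bash
ls; mkdir -p pics
python3 - <<'E'
from bench import env, optics, models
import cv2, numpy as np
print({k:np.round(v,3).tolist() for k,v in env.get_obs().items()})
for n in ["scene","top"]:
    s=optics.snapshot(n); cv2.imwrite(f"pics/{n}0.png",cv2.cvtColor(cv2.resize(s["image"],None,fx=1.5,fy=1.5,interpolation=cv2.INTER_CUBIC),cv2.COLOR_RGB2BGR))
    print(n,s["shot"],np.round(s["xyz"],3),np.round(s["intrinsics"],1).tolist(),np.round(s["orientation"],3).tolist())
    for l in ["volt_grip","board","board_sink","jig","lens","camera","spare","limit_mark","spool","tape","flux"]:
        print(l,[(np.round(d["xyz"],3).tolist(),round(d["confidence"],2)) for d in models.find_in(l,s)])
E
```

```text
pics
{'time': 0.0, 'qpos': [1.028, 0.313, 1.498, -0.0, 1.331, -0.223], 'dq': [-0.0, 0.001, 0.0, 0.001, 0.0, 0.002], 'joint_torque': [0.0, -40.22, -25.227, 0.07, 0.035, -0.0], 'tool_pos': [0.165, 0.498, 0.238], 'eef_rot': [[-0.001, 0.314, 0.949], [-0.001, 0.949, -0.314], [-1.0, -0.001, -0.0]], 'wrist_force': [0.264, -0.318, -0.508], 'torque': [-0.052, 0.003, -0.015], 'opening': 0.088}
scene 1 [1.207 0.593 0.895] [[453.1, 0.0, 253.9], [0.0, 453.1, 190.2], [0.0, 0.0, 1.0]] [[-0.647, 0.489, -0.585], [0.763, 0.405, -0.505], [-0.01, -0.773, -0.635]]
volt_grip [([0.404, -0.252, 0.085], 0.72)]
board []
board_sink [([0.463, 0.314, 0.04], 0.75), ([0.694, 0.352, 0.042], 0.3)]
jig [([0.281, 0.33, 0.019], 0.88), ([0.493, 0.33, 0.021], 0.62)]
lens [([0.663, -0.018, 0.095], 0.68), ([0.4, -0.252, 0.086], 0.57)]
camera [([0.676, -0.016, 0.033], 0.67)]
spare [([0.371, 0.018, 0.007], 0.79)]
limit_mark [([0.415, -0.347, 0.089], 0.42)]
spool [([0.731, 0.236, 0.043], 0.7), ([0.676, -0.019, 0.032], 0.7), ([0.37, 0.02, 0.009], 0.54)]
tape [([0.706, -0.235, 0.018], 0.69)]
flux [([0.69, 0.353, 0.046], 0.9)]
top 2 [ 0.34  -0.017  1.243] [[356.6, 0.0, 254.8], [0.0, 356.6, 189.6], [0.0, 0.0, 1.0]] [[-0.021, -0.991, 0.133], [-1.0, 0.019, -0.014], [0.011, -0.134, -0.991]]
volt_grip [([0.394, -0.255, 0.08], 0.45)]
board [([0.454, 0.302, 0.033], 0.68)]
board_sink [([0.454, 0.303, 0.033], 0.95), ([0.523, 0.038, 0.011], 0.54)]
jig [([0.268, 0.325, 0.018], 0.94), ([0.451, 0.297, 0.02], 0.59)]
lens []
camera [([0.647, -0.034, 0.01], 0.72), ([0.452, 0.301, 0.032], 0.52)]
spare [([0.36, 0.011, 0.004], 0.6)]
limit_mark [([0.409, -0.343, 0.105], 0.59)]
spool []
tape [([0.703, -0.239, 0.022], 0.67)]
flux [([0.677, 0.343, 0.049], 0.45)]
```

View pics/scene0.png

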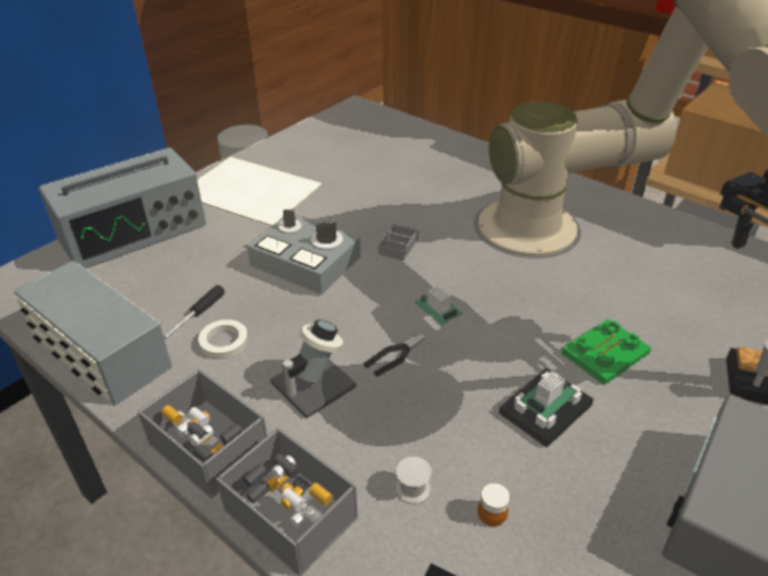

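View pics/top0.png

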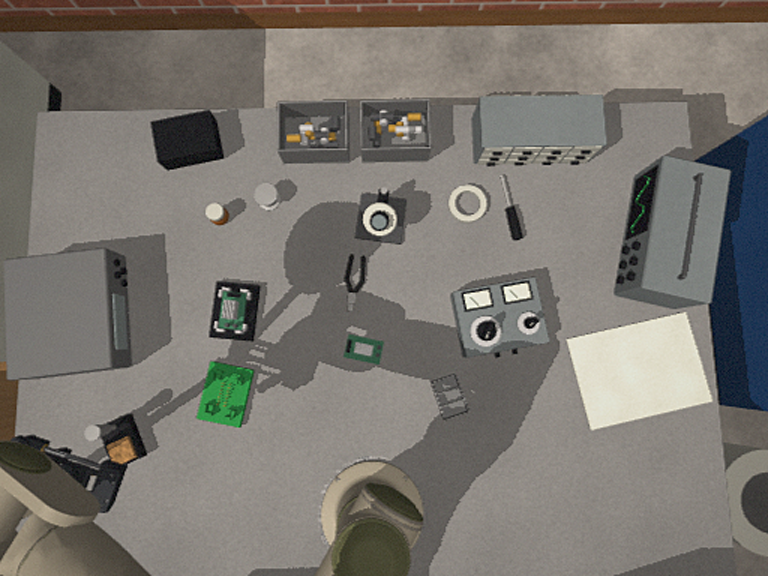

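The scene shows the supply with its larger knob at (326,235) and its smaller one at (290,215). The black jig with the board is at (547,400), the green look-alike jig at (607,350), the spare at (440,305) and the camera at (318,365). Things that could be mistaken for a target:
- **Boards:** jig board, top (235,308), or spare, top (362,349).
- **Jigs:** black, top (235,308), or green, top (225,393).
- **Knobs:** larger, top (486,330), or smaller, top (530,322).

Next I'll take close crops.

```bash
cat > h.py <<'E'
from bench import env, optics, models
import cv2, numpy as np
def snap(n): return optics.snapshot(n)
def ray(s,uv,z):
    K=np.array(s["intrinsics"]);R=np.array(s["orientation"]);c=np.array(s["xyz"])
    d=R@np.linalg.solve(K,[uv[0],uv[1],1.0]); return c+d*(z-c[2])/d[2]
def proj(s,p):
    K=np.array(s["intrinsics"]);R=np.array(s["orientation"]);c=np.array(s["xyz"])
    q=K@(R.T@(np.array(p)-c)); return q[:2]/q[2]
def crop(s,u,v,w,h,f,name):
    u=int(u);v=int(v);im=s["image"][max(v-h,0):v+h,max(u-w,0):u+w]
    cv2.imwrite("pics/"+name,cv2.cvtColor(cv2.resize(im,None,fx=f,fy=f,interpolation=cv2.INTER_CUBIC),cv2.COLOR_RGB2BGR))
E
python3 - <<'E'
from h import *
s=snap("top")
a=s["image"][180:244,295:375];b=s["image"][180:244,125:205]
im=np.hstack([cv2.resize(a,(400,320),interpolation=cv2.INTER_CUBIC),cv2.resize(b,(400,320),interpolation=cv2.INTER_CUBIC)])
t=snap("scene");a=t["image"][130:194,165:245];b=t["image"][235:299,325:405]
im=np.vstack([im[:300],np.hstack([cv2.resize(a,(400,300),interpolation=cv2.INTER_CUBIC),cv2.resize(b,(400,300),interpolation=cv2.INTER_CUBIC)])])
cv2.imwrite("pics/crop1.png",im[:,:,::-1])
for z in(.097,): print(ray(s,(324,220),z),ray(s,(353.5,215),z))
print(env.get_obs()["time"])
E
```

```text
[ 0.39117146 -0.25310097  0.097     ] [ 0.40528272 -0.34907262  0.097     ]
1.3
```

View pics/crop1.png

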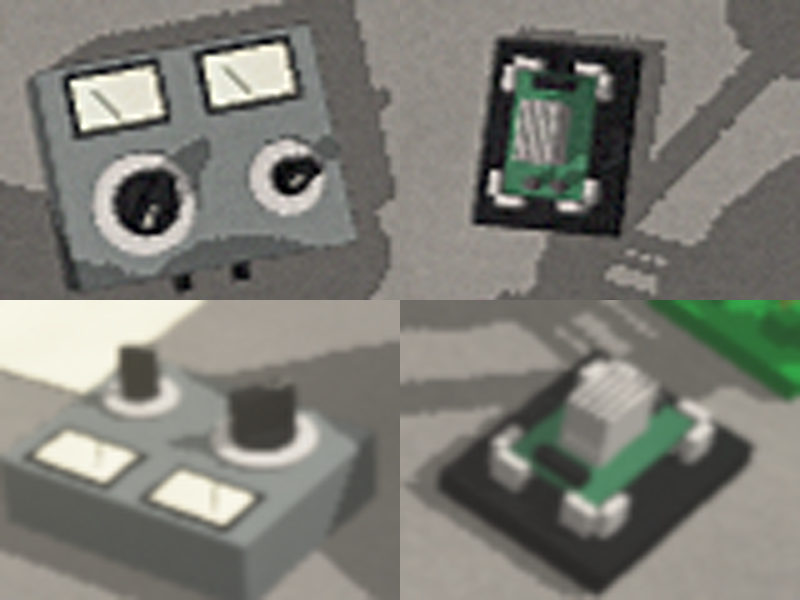

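Top and left crops: the larger knob is at top px (324,220) and the smaller at (353.5,215). The jig is black with a green board and heat sink, not the bright green look-alike. Next I move over the supply for a wrist view.

>>> apply_moves(
  steps=[
    {"dy":-1,"dz":0.8},
    {"dy":-1,"dz":0.8},
    {"dy":-1,"dz":0.8},
    {"dy":-1,"dz":0.8},
    {"dy":-1,"dz":0.8},
    {"dy":-1,"dz":0.8},
    {"dy":-1,"dz":0.8},
    {"dy":-1,"dz":0.8},
    {"dy":-1,"dz":0.8},
    {"dy":-1,"dz":0.8},
    {"dy":-1,"dz":0.8},
    {"dy":-1,"dz":0.8},
    {"dy":-1,"dz":0.8},
    {"dy":-1,"dz":0.7},
    {"dy":-1,"dz":0.6},
    {"dy":-1,"dz":0.6},
    {"dy":-1,"dz":0.6},
    {"dy":-1,"dz":0.6},
    {"dy":-1,"dz":0.5},
    {"dy":-1,"dz":0.5},
  ],
)

```text
validation failed for argument at $.st...
```

Run:
```python
from h import *
s=snap("wrist"); crop(s,256,192,256,192,1.5,"w1.png")
print(np.round(s["xyz"],3),np.round(s["orientation"],3).tolist(),np.round(s["intrinsics"],1).tolist())
o=env.get_obs();print(o["time"],np.round(o["tool_pos"],4),np.round(o["eef_rot"],3).tolist(),np.round(o["qpos"],3))
print([(np.round(d["xyz"],3),d["confidence"]) for l in["volt_grip","limit_mark"] for d in models.find_in(l,s)])
```

```text
[0.088 0.524 0.384] [[0.314, 0.9, 0.301], [0.949, -0.298, -0.1], [-0.0, 0.317, -0.948]] [[275.6, 0.0, 254.8], [0.0, 275.6, 195.0], [0.0, 0.0, 1.0]]
1.35 [0.1651 0.4984 0.2387] [[0.0, 0.314, 0.949], [0.0, 0.949, -0.314], [-1.0, 0.0, 0.0]] [ 1.028  0.313  1.498 -0.     1.331 -0.223]
[(array([0.433, 0.317, 0.032]), 0.21)]
```

View pics/w1.png

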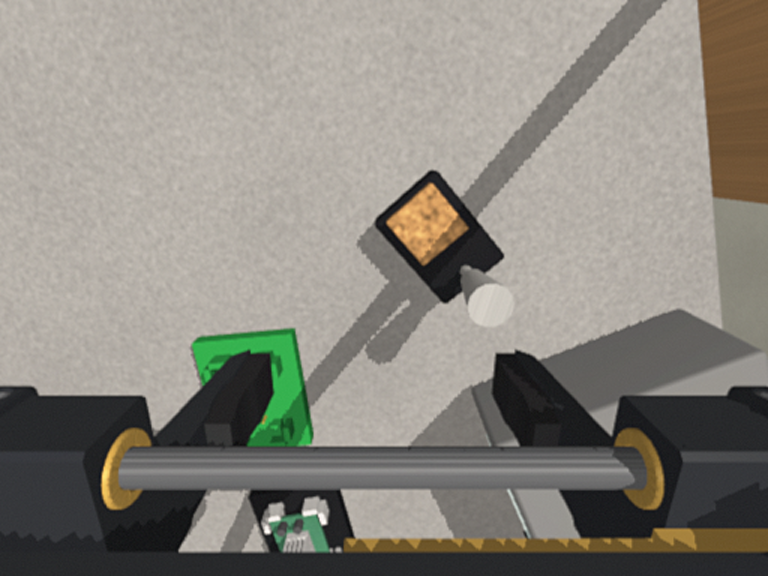

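The wrist view shows the solder stand at (425,230) and the green look-alike at (250,380). The move call was refused and the arm didn't move, so rows probably need every key.

>>> apply_moves(
  steps=[
    {"rx":0,"ry":0,"rz":0,"dx":0,"dy":-1,"dz":0.8,"gripper":1},
    {"rx":0,"ry":0,"rz":0,"dx":0,"dy":-1,"dz":0.8,"gripper":1},
    {"rx":0,"ry":0,"rz":0,"dx":0,"dy":-1,"dz":0.8,"gripper":1},
    {"rx":0,"ry":0,"rz":0,"dx":0,"dy":-1,"dz":0.8,"gripper":1},
    {"rx":0,"ry":0,"rz":0,"dx":0,"dy":-1,"dz":0.8,"gripper":1},
    {"rx":0,"ry":0,"rz":0,"dx":0,"dy":-1,"dz":0.8,"gripper":1},
    {"rx":0,"ry":0,"rz":0,"dx":0,"dy":-1,"dz":0.8,"gripper":1},
    {"rx":0,"ry":0,"rz":0,"dx":0,"dy":-1,"dz":0.8,"gripper":1},
    {"rx":0,"ry":0,"rz":0,"dx":0,"dy":-1,"dz":0.8,"gripper":1},
    {"rx":0,"ry":0,"rz":0,"dx":0,"dy":-1,"dz":0.8,"gripper":1},
    {"rx":0,"ry":0,"rz":0,"dx":0,"dy":-1,"dz":0.8,"gripper":1},
    {"rx":0,"ry":0,"rz":0,"dx":0,"dy":-1,"dz":0.8,"gripper":1},
    {"rx":0,"ry":0,"rz":0,"dx":0,"dy":-1,"dz":0.8,"gripper":1},
    {"rx":0,"ry":0,"rz":0,"dx":0,"dy":-1,"dz":0.7,"gripper":1},
    {"rx":0,"ry":0,"rz":0,"dx":0,"dy":-1,"dz":0.6,"gripper":1},
    {"rx":0,"ry":0,"rz":0,"dx":0,"dy":-1,"dz":0.6,"gripper":1},
    {"rx":0,"ry":0,"rz":0,"dx":0,"dy":-1,"dz":0.6,"gripper":1},
    {"rx":0,"ry":0,"rz":0,"dx":0,"dy":-1,"dz":0.6,"gripper":1},
    {"rx":0,"ry":0,"rz":0,"dx":0,"dy":-1,"dz":0.5,"gripper":1},
    {"rx":0,"ry":0,"rz":0,"dx":0,"dy":-1,"dz":0.5,"gripper":1},
  ],
)

```text
time: 3.95
tool_pos: [0.3894, -0.2091, 0.2388]
eef_rot: [[0.0, 0.315, 0.949], [-0.0, 0.949, -0.315], [-1.0, -0.0, 0.0]]
wrist_force: [0.1, 0.7, 0.7]
opening: 0.0884
```

Run:
```python
from h import *
s=snap("wrist"); crop(s,256,192,256,192,1.5,"w2.png")
print(np.round(s["xyz"],3),np.round(s["orientation"],3).tolist())
o=env.get_obs();print(o["time"],np.round(o["tool_pos"],4),np.round(o["eef_rot"],3).tolist(),np.round(o["qpos"],3))
print(proj(s,[.391,-.253,.097]),proj(s,[.405,-.349,.097]))
```

```text
[ 0.313 -0.184  0.384] [[0.314, 0.9, 0.301], [0.949, -0.298, -0.1], [-0.0, 0.318, -0.948]]
4.0 [ 0.3898 -0.2121  0.2386] [[0.0, 0.316, 0.949], [-0.002, 0.949, -0.316], [-1.0, -0.001, 0.001]] [-7.630e-01  1.320e-01  1.726e+00 -1.000e-03  1.283e+00 -2.012e+00]
[217.52793024 194.9249333 ] [143.69883429 230.76891693]
```

View pics/w2.png

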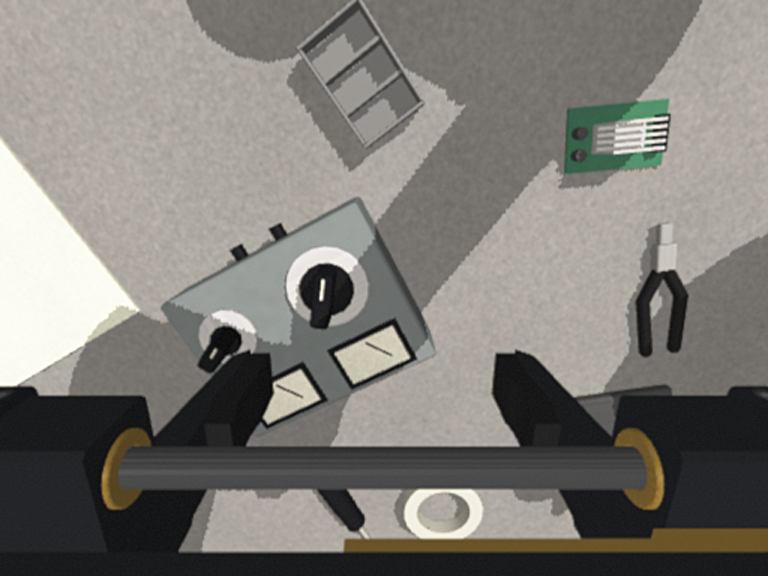

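The wrist view shows the larger knob at about (325,288), with the bar nearly upright in the picture, and the smaller knob at (222,347). I'll crop to get the bar's angle.

Run:
```python
from h import *
s=snap("wrist"); crop(s,200,205,70,55,5.7,"w2c.png")
```

```text
(no output)
```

View pics/w2c.png

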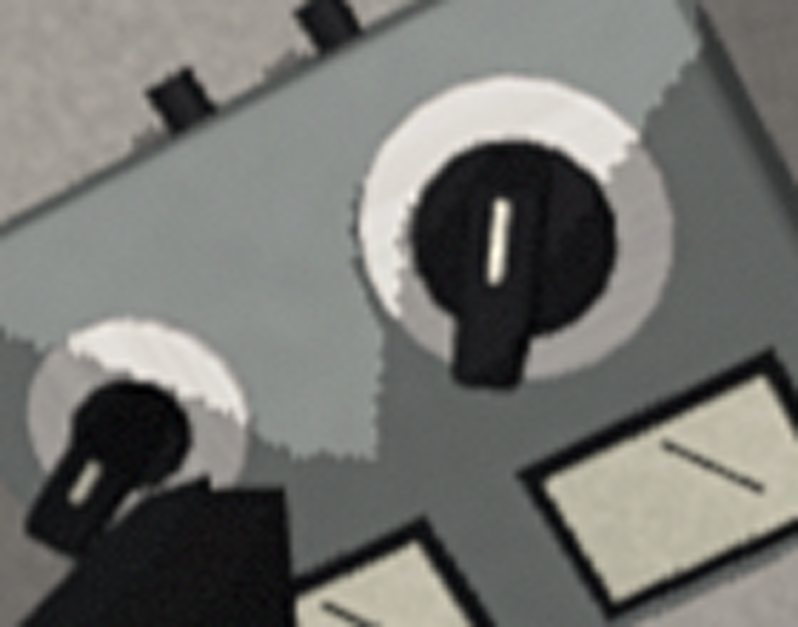

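Run:
```python
from h import *
s=snap("wrist"); o=env.get_obs();print(o["time"],o["tool_pos"])
f=lambda x,y,z:ray(s,(130+(x+.5)/5.7-.5,150+(y+.5)/5.7-.5),z)
a,b=f(502,200,.104),f(492,285,.104); d=a-b;print("mark",a,b,np.degrees(np.arctan2(d[1],d[0])))
for p,q in (((542,180),(524,375)),((470,190),(452,378))):
    a,b=f(*p,.104),f(*q,.104); d=a-b;print("edge",a,b,np.degrees(np.arctan2(d[1],d[0])),np.linalg.norm(d))
# disc centre: dark disc bottom z .072 ; white dial at .06
print("dial",f(517,228,.0605),"end",f(488,380,.104))
print("case edge dir",np.degrees(np.arctan2(*(f(0,228,.06)-f(440,0,.06))[[1,0]])))
for l in["volt_grip"]: print([(np.round(d["xyz"],4),d["confidence"]) for d in models.find_in(l,s)])
```

```text
4.1 [ 0.38927798 -0.20864488  0.2384587 ]
mark [ 0.37824066 -0.24807748  0.104     ] [ 0.39329395 -0.25584447  0.104     ] 152.70776725895962
edge [ 0.37697857 -0.23968555  0.104     ] [ 0.41243858 -0.25659285  0.104     ] 154.5082347615719 0.0392844615773197
edge [ 0.37456044 -0.25301456  0.104     ] [ 0.40863174 -0.26999178  0.104     ] 153.51360284583802 0.03806677073691465
dial [ 0.3953198  -0.25708709  0.0605    ] end [ 0.41121836 -0.26355276  0.104     ]
case edge dir -81.71946567041851
[(array([ 0.3912, -0.2558,  0.0788]), 0.62)]
```

>>> apply_moves(
  steps=[
    {"rx":9.4,"ry":0,"rz":0,"dx":0.15,"dy":0,"dz":0,"gripper":1},
    {"rx":9.4,"ry":0,"rz":0,"dx":0.15,"dy":0,"dz":0,"gripper":1},
    {"rx":9.4,"ry":0,"rz":0,"dx":0.15,"dy":0,"dz":0,"gripper":1},
    {"rx":9.4,"ry":0,"rz":0,"dx":0.15,"dy":0,"dz":0,"gripper":1},
    {"rx":9.4,"ry":0,"rz":0,"dx":0.15,"dy":0,"dz":0,"gripper":1},
    {"rx":9.4,"ry":0,"rz":0,"dx":0.15,"dy":0,"dz":0,"gripper":1},
    {"rx":9.4,"ry":0,"rz":0,"dx":0.15,"dy":0,"dz":0,"gripper":1},
    {"rx":9.4,"ry":0,"rz":0,"dx":0.15,"dy":0,"dz":0,"gripper":1},
    {"rx":9.4,"ry":0,"rz":0,"dx":0.15,"dy":0,"dz":0,"gripper":1},
    {"rx":9.4,"ry":0,"rz":0,"dx":0.15,"dy":0,"dz":0,"gripper":1},
    {"rx":9.4,"ry":0,"rz":0,"dx":0.15,"dy":0,"dz":0,"gripper":1},
    {"rx":9.4,"ry":0,"rz":0,"dx":0.15,"dy":0,"dz":0,"gripper":1},
    {"rx":9.4,"ry":0,"rz":0,"dx":0.15,"dy":0,"dz":0,"gripper":1},
    {"rx":9.4,"ry":0,"rz":0,"dx":0.15,"dy":0,"dz":0,"gripper":1},
    {"rx":9.4,"ry":0,"rz":0,"dx":0.15,"dy":0,"dz":0,"gripper":1},
    {"rx":9.4,"ry":0,"rz":0,"dx":0.15,"dy":0,"dz":0,"gripper":1},
    {"rx":9.4,"ry":0,"rz":0,"dx":0.15,"dy":0,"dz":0,"gripper":1},
    {"rx":9.4,"ry":0,"rz":0,"dx":0.15,"dy":0,"dz":0,"gripper":1},
    {"rx":9.4,"ry":0,"rz":0,"dx":0.15,"dy":0,"dz":0,"gripper":1},
    {"rx":9.4,"ry":0,"rz":0,"dx":0.15,"dy":0,"dz":0,"gripper":1},
  ],
)

```text
time: 6.65
tool_pos: [0.3894, -0.2068, 0.1488]
eef_rot: [[0.0, -0.447, -0.894], [-0.0, -0.894, 0.447], [-1.0, -0.0, -0.0]]
wrist_force: [-0.0, 0.2, -0.1]
opening: 0.0882
```

```bash
cat >> h.py <<'E'
def st():
    o=env.get_obs();print("t",round(o["time"],2),np.round(o["tool_pos"],4),np.round(o["eef_rot"],3).tolist(),"q",np.round(o["qpos"],3),"F",np.round(o["wrist_force"],1),"M",np.round(o["torque"],2),"op",round(float(o["opening"]),4)); return o
def todo(p,R=None):
    o=env.get_obs();T=np.array(o["eef_rot"]);print("shift units",np.round(T.T@(np.array(p)-o["tool_pos"])/.03,3))
    if R is not None: 
        from scipy.spatial.transform import Rotation as Ro
        print("rotvec",np.round(np.degrees(Ro.from_matrix(T.T@np.array(R)).as_rotvec()),2))
E
python3 - <<'E'
from h import *
s=snap("wrist"); crop(s,256,192,256,192,1.5,"w3.png"); o=st()
y=np.array(o["eef_rot"])[:,1];print(np.degrees(np.arctan2(y[1],y[0])))
todo([.3925,-.255,.0805]);print(proj(s,[.3925,-.255,.104]),np.round(s["xyz"],3))
E
```

```text
t 6.7 [ 0.3892 -0.2067  0.1483] [[-0.0, -0.453, -0.892], [0.001, -0.892, 0.453], [-1.0, -0.0, 0.001]] q [-0.755  0.231  1.863  0.     1.048  1.285] F [-0.6 -0.3 -0.7] M [ 0.06  0.16 -0.01] op 0.0882
-116.9338154524865
shift units [ 2.26   1.387 -0.83 ]
[312.29542868 190.48109331] [ 0.465 -0.244  0.294]
```

View pics/w3.png

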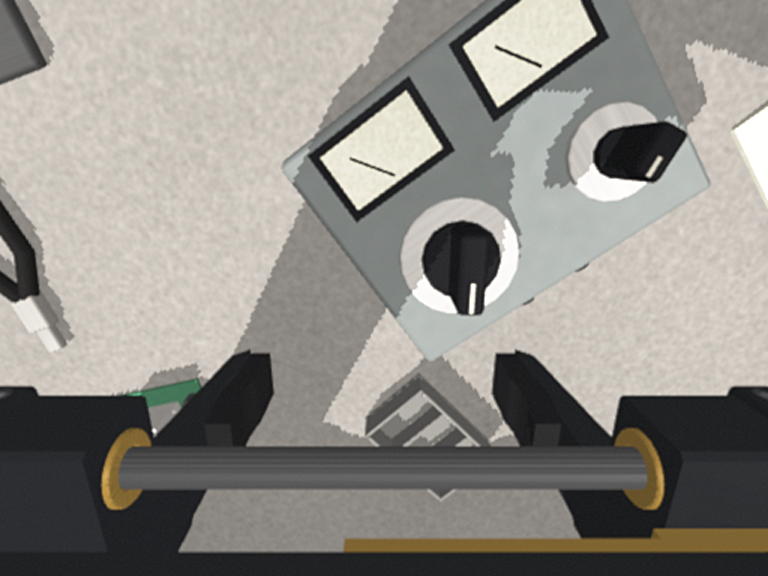

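The bar is now upright in the picture at (470,285), aligned with the approach. I'll refine its centre.

Run:
```python
from h import *
s=snap("wrist"); crop(s,310,180,40,35,10,"w3c.png"); st()
```

```text
t 6.75 [ 0.3892 -0.2068  0.1486] [[-0.0, -0.444, -0.896], [0.0, -0.896, 0.444], [-1.0, -0.0, 0.001]] q [-0.756  0.23   1.863  0.     1.049  1.275] F [-1.2 -0.1 -1.1] M [-0.01  0.16  0.  ] op 0.0876
```

View pics/w3c.png

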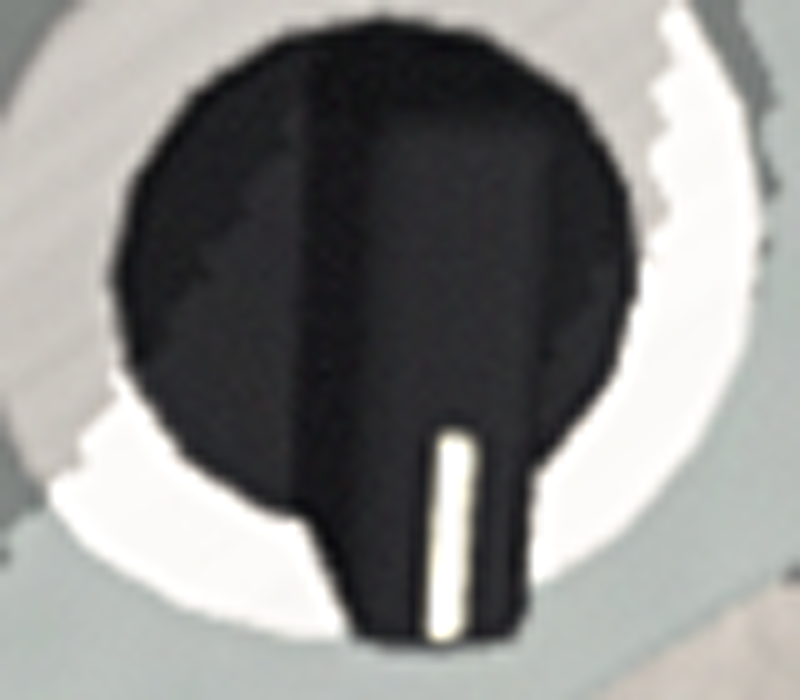

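Run:
```python
from h import *
s=snap("wrist")
f=lambda x,y,z:ray(s,(270+(x+.5)/10-.5,145+(y+.5)/10-.5),z)
C=np.array([f(*p,.104) for p in((370,115),(552,115),(525,635),(357,635))])
print(C,C.mean(0)); 
for d in(C[3]-C[0],C[2]-C[1],f(446,630,.104)-f(460,435,.104)): print(np.degrees(np.arctan2(d[1],d[0])),np.linalg.norm(d))
print(np.linalg.norm(C[0]-C[1]))
todo([*C.mean(0)[:2],.0805])
```

```text
[[ 0.41759048 -0.26102793  0.104     ]
 [ 0.41198842 -0.27236155  0.104     ]
 [ 0.37681622 -0.25621258  0.104     ]
 [ 0.3823168  -0.24508207  0.104     ]] [ 0.39717798 -0.25867103  0.104     ]
155.67411175512956 0.038710503570065384
155.3382406181767 0.03870236715174695
153.75408465118068 0.015055025885060832
0.012642543626221968
shift units [ 2.279  1.43  -0.991]
```

>>> apply_moves(
  steps=[
    {"rx":0,"ry":0,"rz":0,"dx":0.2,"dy":0.7,"dz":-0.46,"gripper":0.3},
    {"rx":0,"ry":0,"rz":0,"dx":0.2,"dy":0.7,"dz":-0.46,"gripper":0.3},
    {"rx":-0.5,"ry":0,"rz":0,"dx":0.7,"dy":0,"dz":0,"gripper":0.3},
    {"rx":-0.5,"ry":0,"rz":0,"dx":0.7,"dy":0,"dz":0,"gripper":0.3},
    {"rx":0,"ry":0,"rz":0,"dx":0.46,"dy":0,"dz":0,"gripper":0.3},
    {"rx":0,"ry":0,"rz":0,"dx":0,"dy":0,"dz":0,"gripper":0.3},
  ],
)

```text
time: 7.55
tool_pos: [0.3954, -0.2574, 0.0806]
eef_rot: [[-0.001, -0.426, -0.905], [0.001, -0.905, 0.426], [-1.0, -0.0, 0.001]]
wrist_force: [-0.5, -0.4, -0.1]
opening: 0.0573
```

Run:
```python
from h import *
s=snap("wrist"); crop(s,256,192,256,192,1.5,"w4.png"); st()
```

```text
t 7.6 [ 0.3957 -0.2577  0.0812] [[0.0, -0.427, -0.904], [-0.0, -0.904, 0.427], [-1.0, 0.0, -0.0]] q [-0.826  0.397  1.842  0.     0.902  1.185] F [-0.1  0.2 -0.4] M [0.08 0.11 0.03] op 0.0571
```

View pics/w4.png

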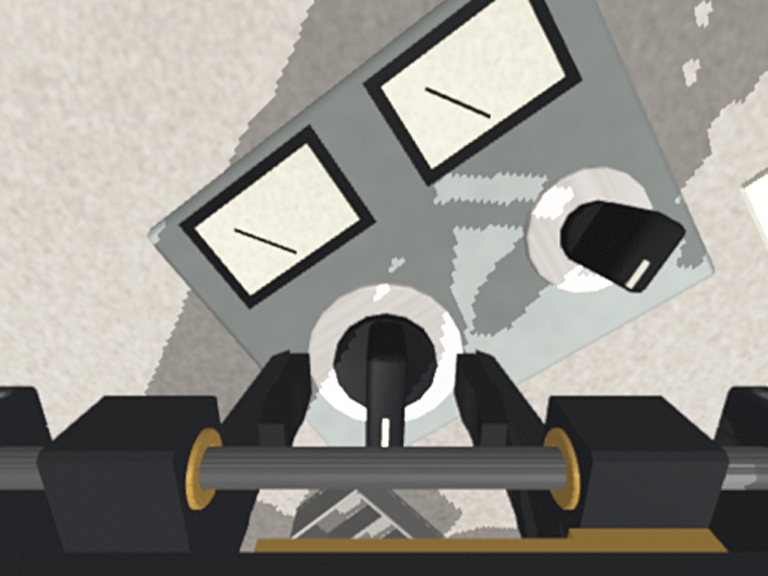

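The bar at (385,390) lies midway between the fingers. I'll close on it.

>>> apply_moves(
  steps=[
    {"rx":0,"ry":0,"rz":0,"dx":0,"dy":0,"dz":0,"gripper":-1},
    {"rx":0,"ry":0,"rz":0,"dx":0,"dy":0,"dz":0,"gripper":-1},
    {"rx":0,"ry":0,"rz":0,"dx":0,"dy":0,"dz":0,"gripper":-1},
    {"rx":0,"ry":0,"rz":0,"dx":0,"dy":0,"dz":0,"gripper":-1},
    {"rx":0,"ry":0,"rz":0,"dx":0,"dy":0,"dz":0,"gripper":-1},
  ],
)

```text
time: 8.22
tool_pos: [0.3954, -0.2585, 0.081]
eef_rot: [[-0.0, -0.427, -0.904], [-0.001, -0.904, 0.427], [-1.0, 0.001, -0.0]]
wrist_force: [-1.4, -3.7, 0.7]
opening: 0.014
```

```bash
python3 -c "
from h import *
st()"
```

```text
t 8.22 [ 0.3954 -0.2585  0.081 ] [[-0.0, -0.427, -0.904], [-0.001, -0.904, 0.427], [-1.0, 0.001, -0.0]] q [-8.270e-01  3.980e-01  1.842e+00 -1.000e-03  9.010e-01  1.186e+00] F [-1.4 -3.7  0.7] M [-0.52  0.36  0.05] op 0.014
```

>>> apply_moves(
  steps=[
    {"rx":-8,"ry":0,"rz":0,"dx":0,"dy":0,"dz":0,"gripper":-1},
    {"rx":-8,"ry":0,"rz":0,"dx":0,"dy":0,"dz":0,"gripper":-1},
    {"rx":-8,"ry":0,"rz":0,"dx":0,"dy":0,"dz":0,"gripper":-1},
    {"rx":-8,"ry":0,"rz":0,"dx":0,"dy":0,"dz":0,"gripper":-1},
  ],
)

```text
time: 8.72
tool_pos: [0.3955, -0.2577, 0.0811]
eef_rot: [[0.0, 0.121, -0.993], [0.0, -0.993, -0.121], [-1.0, -0.0, -0.0]]
wrist_force: [-0.5, 1.3, 2.9]
opening: 0.014
```

```bash
python3 -c "
from h import *
o=st();y=np.array(o['eef_rot'])[:,1];print(np.degrees(np.arctan2(y[1],y[0])))"
```

```text
t 8.72 [ 0.3955 -0.2577  0.0811] [[0.0, 0.121, -0.993], [0.0, -0.993, -0.121], [-1.0, -0.0, -0.0]] q [-0.827  0.397  1.842  0.     0.902  0.623] F [-0.5  1.3  2.9] M [0.28 0.24 0.01] op 0.014
-83.07230412274598
```

>>> apply_moves(
  steps=[
    {"rx":-5,"ry":0,"rz":0,"dx":0,"dy":0,"dz":0,"gripper":-1},
    {"rx":-5,"ry":0,"rz":0,"dx":0,"dy":0,"dz":0,"gripper":-1},
  ],
)

```text
time: 8.98
tool_pos: [0.3957, -0.2577, 0.081]
eef_rot: [[0.001, 0.288, -0.958], [0.001, -0.958, -0.288], [-1.0, -0.0, -0.001]]
wrist_force: [0.3, 0.3, 1.7]
opening: 0.015
```

```bash
cat >> h.py <<'E'
def yaw():
    o=st();y=np.array(o['eef_rot'])[:,1];print(np.degrees(np.arctan2(y[1],y[0])), "tau6",np.round(o["joint_torque"],2))
E
python3 -c "
from h import *
yaw()"
```

```text
t 8.97 [ 0.3957 -0.2577  0.081 ] [[0.001, 0.288, -0.958], [0.001, -0.958, -0.288], [-1.0, -0.0, -0.001]] q [-8.270e-01  3.970e-01  1.842e+00  1.000e-03  9.020e-01  4.510e-01] F [0.3 0.3 1.7] M [ 0.19  0.03 -0.84] op 0.015
-73.26704285011705 tau6 [  0.07 -37.45 -19.08  -0.73  -0.14   0.09]
```

Moment jumped to 0.84 N m, so the stop is reached about 0.7 rad from the start. I'll release, rise and look.

>>> apply_moves(
  steps=[
    {"rx":-2,"ry":0,"rz":0,"dx":0,"dy":0,"dz":0,"gripper":-1},
    {"rx":0,"ry":0,"rz":0,"dx":0,"dy":0,"dz":0,"gripper":-1},
    {"rx":0,"ry":0,"rz":0,"dx":0,"dy":0,"dz":0,"gripper":0.3},
    {"rx":0,"ry":0,"rz":0,"dx":0,"dy":0,"dz":0,"gripper":0.3},
    {"rx":0,"ry":0,"rz":0,"dx":0,"dy":0,"dz":0,"gripper":0.3},
    {"rx":0,"ry":0,"rz":0,"dx":-0.7,"dy":0,"dz":0,"gripper":0.3},
    {"rx":0,"ry":0,"rz":0,"dx":-1,"dy":0,"dz":0,"gripper":1},
    {"rx":0,"ry":0,"rz":0,"dx":-1,"dy":0,"dz":0,"gripper":1},
    {"rx":0,"ry":0,"rz":0,"dx":-1,"dy":0,"dz":0.8,"gripper":1},
    {"rx":0,"ry":0,"rz":0,"dx":-1,"dy":0,"dz":0.8,"gripper":1},
    {"rx":0,"ry":0,"rz":0,"dx":0,"dy":0,"dz":0,"gripper":1},
  ],
)

```text
time: 10.35
tool_pos: [0.3498, -0.2741, 0.2234]
eef_rot: [[0.002, 0.319, -0.948], [-0.003, -0.948, -0.319], [-1.0, 0.004, -0.001]]
wrist_force: [0.5, 0.4, -0.2]
opening: 0.0882
```

Run:
```python
from h import *
s=snap("wrist"); crop(s,256,192,256,192,1.5,"w5.png"); yaw()
t=snap("top"); crop(t,338,215,40,32,10,"t5.png")
```

```text
t 10.4 [ 0.35   -0.2735  0.222 ] [[0.001, 0.319, -0.948], [-0.001, -0.948, -0.319], [-1.0, 0.001, -0.0]] q [-0.928  0.148  1.752 -0.     1.24   0.318] F [0.6 0.6 0. ] M [ 0.01  0.1  -0.04] op 0.0882
-71.38746876495271 tau6 [-7.600e-01 -3.362e+01 -2.540e+01  2.000e-02  1.200e-01 -1.000e-01]
```

View pics/w5.png

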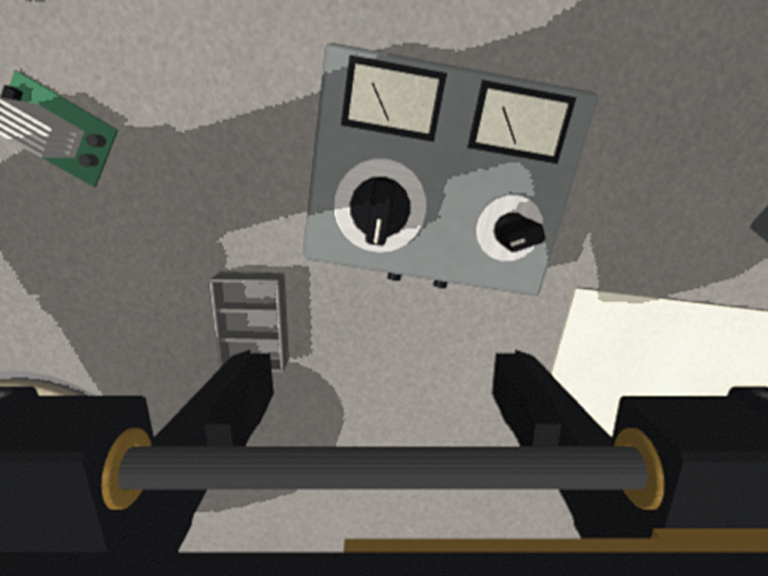

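View pics/t5.png

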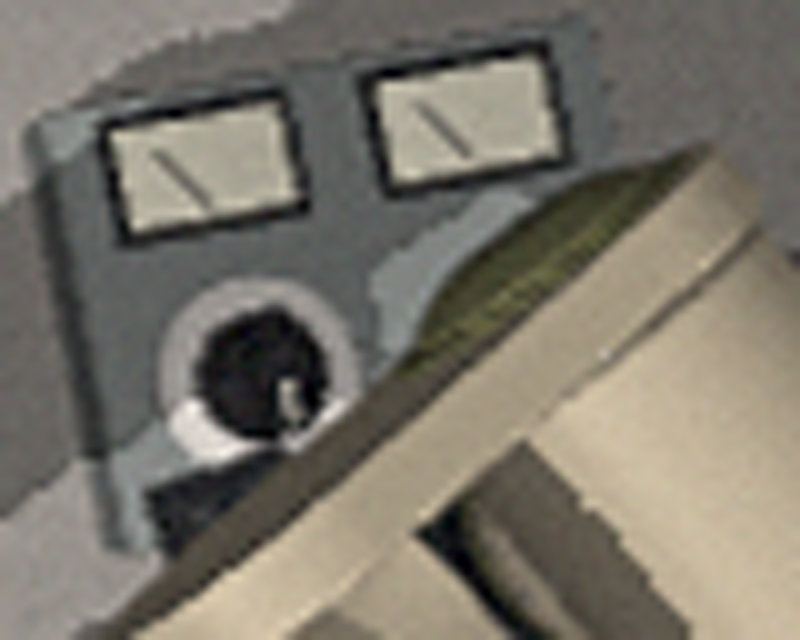

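Run:
```python
from h import *
s=snap("wrist"); crop(s,252,143,32,28,12,"w5c.png");st()
```

```text
t 10.5 [ 0.3502 -0.2727  0.2208] [[-0.001, 0.32, -0.947], [0.001, -0.947, -0.32], [-1.0, -0.002, 0.0]] q [-0.927  0.15   1.753  0.     1.24   0.318] F [-0.8  0.5  0.1] M [ 0.01  0.1  -0.01] op 0.0881
```

View pics/w5c.png

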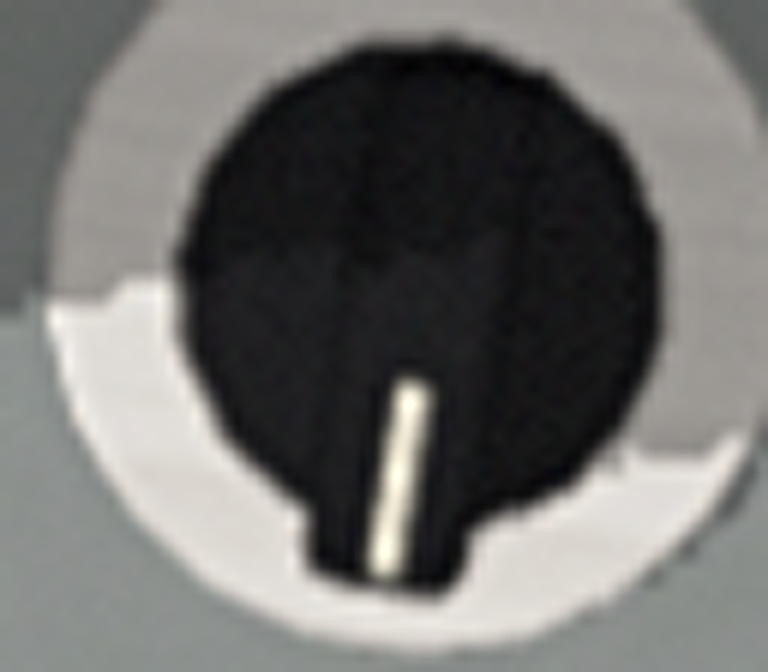

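Run:
```python
from h import *
s=snap("wrist")
f=lambda x,y,z:ray(s,(220+(x+.5)/12-.5,115+(y+.5)/12-.5),z)
for p,q in(((412,380),(383,575)),((505,250),(462,585)),((345,250),(308,570))):
    d=f(*q,.104)-f(*p,.104);print(np.degrees(np.arctan2(d[1],d[0])),np.linalg.norm(d))
```

```text
-169.84653239449253 0.015794228747450696
-168.28551075620754 0.026727516834083313
-168.41838371280255 0.025502271337194547
```

The bar moved about 37° and the stop was felt, so the knob is off. The smaller knob is unmoved. Next I go to the jig.

Run:
```python
from h import *
from scipy.spatial.transform import Rotation as Ro
o=env.get_obs();T=np.array(o["eef_rot"]);p=np.array(o["tool_pos"])
tgt=np.array([.455,.307,.225]);n=20
st_=(tgt-p)/n
for i in range(n):
    print(i,np.round(T.T@st_/.03,2)); T=T@Ro.from_rotvec([np.radians(-7.65),0,0]).as_matrix()
```

```text
0 [-0.01 -0.86 -0.48]
1 [-0.01 -0.79 -0.59]
2 [-0.01 -0.7  -0.69]
3 [-0.01 -0.61 -0.77]
4 [-0.01 -0.5  -0.85]
5 [-0.01 -0.38 -0.91]
6 [-0.01 -0.26 -0.95]
7 [-0.01 -0.13 -0.97]
8 [-0.01  0.   -0.98]
9 [-0.01  0.13 -0.97]
10 [-0.01  0.26 -0.95]
11 [-0.01  0.39 -0.9 ]
12 [-0.01  0.5  -0.84]
13 [-0.01  0.61 -0.77]
14 [-0.01  0.71 -0.68]
15 [-0.01  0.79 -0.58]
16 [-0.01  0.86 -0.47]
17 [-0.01  0.92 -0.35]
18 [-0.01  0.96 -0.23]
19 [-0.01  0.98 -0.1 ]
```

>>> apply_moves(
  steps=[
    {"rx":-7.65,"ry":0,"rz":0,"dx":0,"dy":-0.86,"dz":-0.48,"gripper":1},
    {"rx":-7.65,"ry":0,"rz":0,"dx":0,"dy":-0.79,"dz":-0.59,"gripper":1},
    {"rx":-7.65,"ry":0,"rz":0,"dx":0,"dy":-0.7,"dz":-0.69,"gripper":1},
    {"rx":-7.65,"ry":0,"rz":0,"dx":0,"dy":-0.61,"dz":-0.77,"gripper":1},
    {"rx":-7.65,"ry":0,"rz":0,"dx":0,"dy":-0.5,"dz":-0.85,"gripper":1},
    {"rx":-7.65,"ry":0,"rz":0,"dx":0,"dy":-0.38,"dz":-0.91,"gripper":1},
    {"rx":-7.65,"ry":0,"rz":0,"dx":0,"dy":-0.26,"dz":-0.95,"gripper":1},
    {"rx":-7.65,"ry":0,"rz":0,"dx":0,"dy":-0.13,"dz":-0.97,"gripper":1},
    {"rx":-7.65,"ry":0,"rz":0,"dx":0,"dy":0,"dz":-0.98,"gripper":1},
    {"rx":-7.65,"ry":0,"rz":0,"dx":0,"dy":0.13,"dz":-0.97,"gripper":1},
    {"rx":-7.65,"ry":0,"rz":0,"dx":0,"dy":0.26,"dz":-0.95,"gripper":1},
    {"rx":-7.65,"ry":0,"rz":0,"dx":0,"dy":0.39,"dz":-0.9,"gripper":1},
    {"rx":-7.65,"ry":0,"rz":0,"dx":0,"dy":0.5,"dz":-0.84,"gripper":1},
    {"rx":-7.65,"ry":0,"rz":0,"dx":0,"dy":0.61,"dz":-0.77,"gripper":1},
    {"rx":-7.65,"ry":0,"rz":0,"dx":0,"dy":0.71,"dz":-0.68,"gripper":1},
    {"rx":-7.65,"ry":0,"rz":0,"dx":0,"dy":0.79,"dz":-0.58,"gripper":1},
    {"rx":-7.65,"ry":0,"rz":0,"dx":0,"dy":0.86,"dz":-0.47,"gripper":1},
    {"rx":-7.65,"ry":0,"rz":0,"dx":0,"dy":0.92,"dz":-0.35,"gripper":1},
    {"rx":-7.65,"ry":0,"rz":0,"dx":0,"dy":0.96,"dz":-0.23,"gripper":1},
    {"rx":-7.65,"ry":0,"rz":0,"dx":0,"dy":0.98,"dz":-0.1,"gripper":1},
  ],
)

```text
time: 13.05
tool_pos: [0.4549, 0.3086, 0.2205]
eef_rot: [[-0.002, 0.14, 0.99], [-0.001, 0.99, -0.14], [-1.0, -0.001, -0.002]]
wrist_force: [0.4, -0.5, -0.8]
opening: 0.0879
```

Run:
```python
from h import *
s=snap("wrist"); crop(s,256,192,256,192,1.5,"w6.png"); yaw()
print(np.round(s["xyz"],3)); print([(np.round(d["xyz"],4),d["confidence"]) for l in("board_sink","jig") for d in models.find_in(l,s)])
t=snap("top"); crop(t,256,192,256,192,1.5,"t6.png")
```

```text
t 13.1 [0.455  0.311  0.2203] [[-0.002, 0.133, 0.991], [0.0, 0.991, -0.133], [-1.0, 0.0, -0.002]] q [ 3.860e-01  3.850e-01  1.446e+00  1.000e-03  1.312e+00 -1.052e+00] F [-1.4  1.3 -1.4] M [0.08 0.01 0.04] op 0.088
82.36937342716722 tau6 [ -5.52 -44.29 -24.52  -0.53   0.23   0.23]
[0.375 0.319 0.366]
[(array([0.4461, 0.3084, 0.0336]), 0.79), (array([0.2975, 0.3231, 0.017 ]), 0.91), (array([0.4418, 0.311 , 0.0196]), 0.77)]
```

View pics/w6.png

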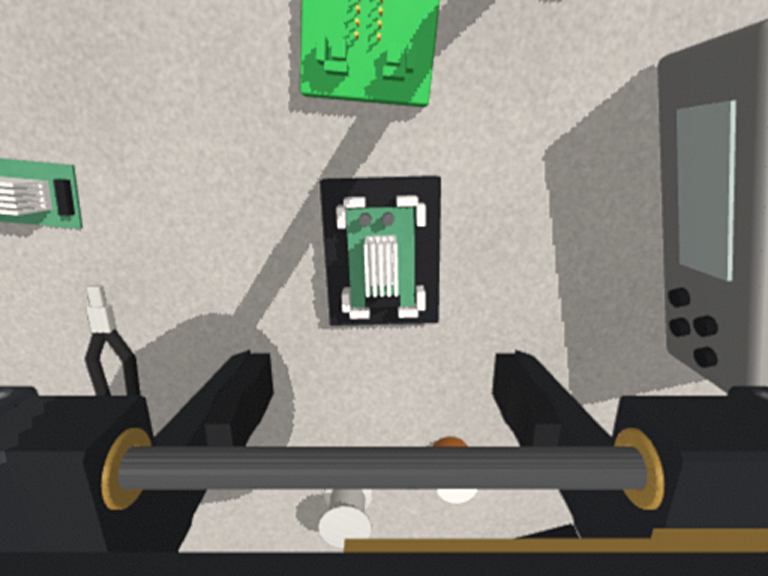

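View pics/t6.png

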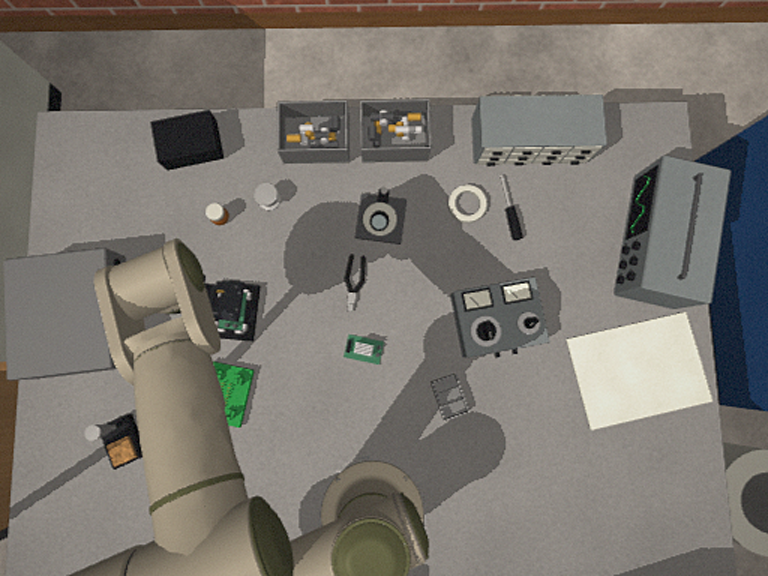

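The wrist view shows the black jig at (380,250), with the board's sink at (381,267), capacitors at the top end and the connector at the bottom. The green look-alike is well apart at (370,50), and a grey box stands at the right. I'll crop the sink and estimate the box height.

Run:
```python
from h import *
s=snap("wrist"); crop(s,254,172,40,32,10,"w6c.png"); st()
t=snap("top"); o=env.get_obs()
def line(s,uv):
    d=np.array(s["orientation"])@np.linalg.solve(np.array(s["intrinsics"]),[uv[0],uv[1],1.]);return np.array(s["xyz"]),d
a,u=line(s,(658/1.5,58/1.5));b,v=line(t,(115/1.5,370/1.5))
A=np.c_[u,-v];k=np.linalg.lstsq(A,b-a,rcond=None)[0];print(a+u*k[0],b+v*k[1])
# lens: fit ellipses later
crop(t,254,144,32,26,12,"t6l.png")
```

```text
t 13.3 [0.4549 0.3067 0.2211] [[-0.001, 0.146, 0.989], [-0.001, 0.989, -0.146], [-1.0, -0.001, -0.001]] q [ 0.38   0.379  1.452 -0.     1.312 -1.044] F [-0.2  0.4 -0.5] M [0.01 0.04 0.  ] op 0.0881
[ 0.31036755  0.67913978 -0.22259064] [ 0.31869566  0.68514922 -0.21982554]
```

View pics/w6c.png

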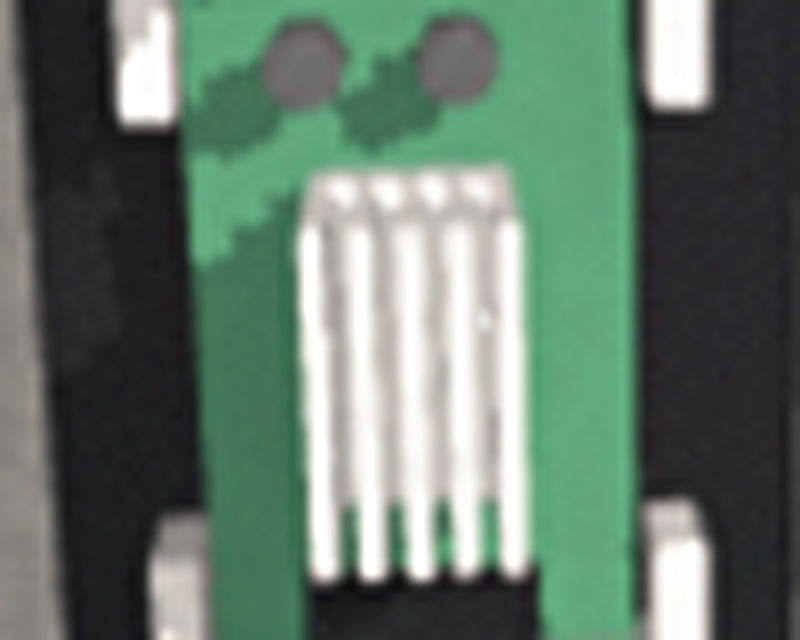

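View pics/t6l.png

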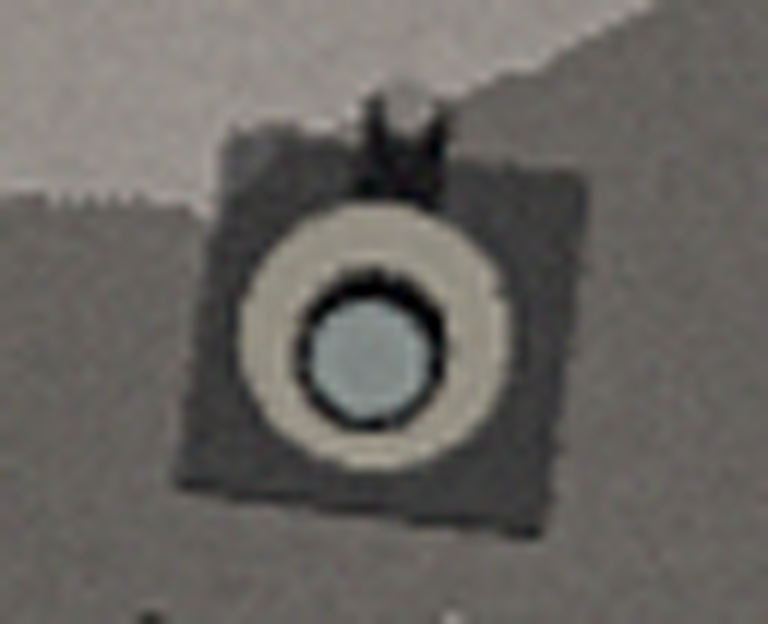

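Run:
```python
from h import *
s=snap("wrist"); t=snap("top"); sc=snap("scene");st()
f=lambda x,y,z:ray(s,(214+(x+.5)/10-.5,140+(y+.5)/10-.5),z)
C=np.array([f(*p,.069) for p in((300,222),(520,222),(530,578),(312,578))]);print(C,C.mean(0))
for d in(C[0]-C[3],C[1]-C[2]):print(np.degrees(np.arctan2(d[1],d[0])),np.linalg.norm(d))
print(np.linalg.norm(C[0]-C[1]),np.linalg.norm(C[2]-C[3]))
# board caps etc. board edges at z .033
for p,q in(((180,5),(212,620)),((632,10),(637,600))):
    d=f(*p,.033)-f(*q,.033);print("board edge",np.degrees(np.arctan2(d[1],d[0])))
m=(f(195,300,.033)+f(636,300,.033))/2;print("mid",m, np.linalg.norm(f(195,300,.033)-f(636,300,.033)))
g=lambda x,y,z:ray(t,(222+(x+.5)/12-.5,118+(y+.5)/12-.5),z)
L=g(368,358,.12);print("lens",L, "ring",g(374,335,.11))
for p,q in(((180,488),(540,538)),((228,132),(588,178)),((180,488),(228,132)),((540,538),(588,178))):
    d=g(*p,.008)-g(*q,.008);print("foot edge",np.degrees(np.arctan2(d[1],d[0])),np.linalg.norm(d))
F=np.mean([g(*p,.008) for p in((180,488),(540,538),(228,132),(588,178))],0);print("foot",F)
for z in(.05,.1,.15,.2): P=ray(s,(658/1.5,58/1.5),z);print(z,P,proj(t,P)*1.5,proj(sc,P)*1.5)
crop(sc,214,235,45,35,8.8,"s6l.png")
```

```text
t 13.5 [0.4553 0.3064 0.222 ] [[0.0, 0.146, 0.989], [-0.0, 0.989, -0.146], [-1.0, -0.0, 0.0]] q [ 0.379  0.378  1.451 -0.     1.312 -1.045] F [ 0.3 -0.1 -0. ] M [ 0.03 -0.02 -0.01] op 0.0879
[[0.43363429 0.29657367 0.069     ]
 [0.43715162 0.32042924 0.069     ]
 [0.4781995  0.31604241 0.069     ]
 [0.47456648 0.29138186 0.069     ]] [0.45588797 0.3061068  0.069     ]
172.77125136178782 0.04126013873362101
173.89989589723092 0.04128162135417138
0.024113482038496576 0.02492672444371808
board edge 173.09198321995254
board edge 173.53998670991444
mid [0.45246552 0.30660834 0.033     ] 0.05467007709528974
lens [ 0.62859841 -0.02710573  0.12      ] ring [ 0.63754752 -0.0289545   0.11      ]
foot edge 80.87125100316887 0.10702008924261422
foot edge 81.47926907957233 0.10810637386106435
foot edge 171.66877978738444 0.10918181255062949
foot edge 171.09951685062754 0.1103193054680779
foot [ 0.6649388  -0.03304204  0.008     ]
0.05 [0.34083808 0.51217011 0.05      ] [135.30093948 361.15321755] [699.08206495 408.73568173]
0.1 [0.34624252 0.4815345  0.1       ] [139.44708257 358.45218857] [687.41715105 380.09155847]
0.15 [0.35164697 0.45089889 0.15      ] [143.96557442 355.50859084] [675.31850311 350.38236677]
0.2 [0.35705142 0.42026328 0.2       ] [148.90893195 352.2882119 ] [662.76147169 319.54757801]
```

View pics/s6l.png

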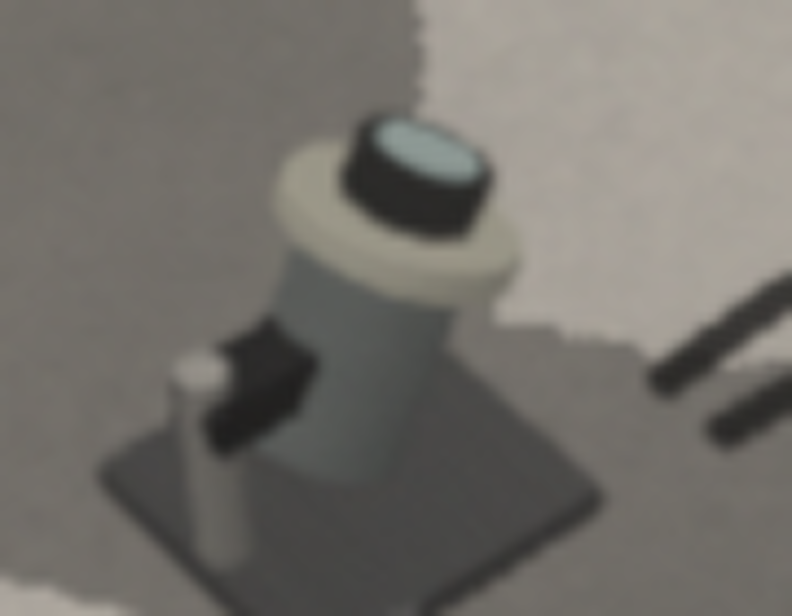

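The sink centre is at about (0.4557, 0.306), with the long axis at 173.3°. The jaws need −1.7° and a straight descent of 6.1 units.

>>> apply_moves(
  steps=[
    {"rx":-1.7,"ry":0,"rz":0,"dx":1,"dy":0,"dz":0,"gripper":0.2},
    {"rx":0,"ry":0,"rz":0,"dx":1,"dy":0,"dz":0,"gripper":0.2},
    {"rx":0,"ry":0,"rz":0,"dx":1,"dy":0,"dz":0,"gripper":0.2},
    {"rx":0,"ry":0,"rz":0,"dx":0.8,"dy":0,"dz":0,"gripper":0.2},
    {"rx":0,"ry":0,"rz":0,"dx":0.7,"dy":0,"dz":0,"gripper":0.2},
    {"rx":0,"ry":0,"rz":0,"dx":0.3,"dy":0,"dz":0,"gripper":0.2},
    {"rx":0,"ry":0,"rz":0,"dx":0,"dy":0,"dz":0,"gripper":0.2},
  ],
)

```text
time: 14.38
tool_pos: [0.4553, 0.3068, 0.078]
eef_rot: [[-0.0, 0.116, 0.993], [-0.0, 0.993, -0.116], [-1.0, -0.0, -0.0]]
wrist_force: [-0.4, 0.1, -0.4]
opening: 0.0529
```

Run:
```python
from h import *
s=snap("wrist"); crop(s,256,192,256,192,1.5,"w7.png"); yaw()
```

```text
t 14.43 [0.4556 0.307  0.0785] [[0.001, 0.116, 0.993], [0.0, 0.993, -0.116], [-1.0, 0.0, 0.001]] q [ 0.38   0.541  1.612  0.     0.988 -1.075] F [-0.5  1.   0.7] M [0.02 0.   0.05] op 0.053
83.35723772789075 tau6 [-7.000e-02 -4.486e+01 -2.024e+01  2.000e-02  5.000e-02  0.000e+00]
```

View pics/w7.png

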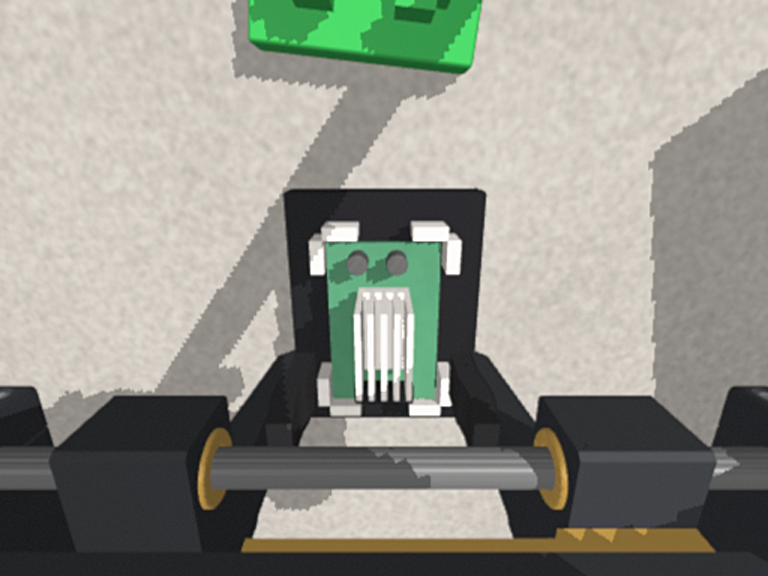

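The sink at (384,340) is centred between the fingers. I'll go down the remaining 40 mm and grip.

>>> apply_moves(
  steps=[
    {"rx":0,"ry":0,"rz":0,"dx":0.6,"dy":0,"dz":0,"gripper":0.2},
    {"rx":0,"ry":0,"rz":0,"dx":0.5,"dy":0,"dz":0,"gripper":0.2},
    {"rx":0,"ry":0,"rz":0,"dx":0.23,"dy":0,"dz":0,"gripper":0.2},
    {"rx":0,"ry":0,"rz":0,"dx":0,"dy":0,"dz":0,"gripper":-1},
    {"rx":0,"ry":0,"rz":0,"dx":0,"dy":0,"dz":0,"gripper":-1},
    {"rx":0,"ry":0,"rz":0,"dx":0,"dy":0,"dz":0,"gripper":-1},
    {"rx":0,"ry":0,"rz":0,"dx":0,"dy":0,"dz":0,"gripper":-1},
    {"rx":0,"ry":0,"rz":0,"dx":0,"dy":0,"dz":0,"gripper":-1},
  ],
)

```text
time: 15.42
tool_pos: [0.4555, 0.3071, 0.0384]
eef_rot: [[0.001, 0.115, 0.993], [0.0, 0.993, -0.115], [-1.0, 0.0, 0.001]]
wrist_force: [-1.0, -0.3, 4.6]
opening: 0.0238
```

Run:
```python
from h import *
yaw()
```

```text
t 15.43 [0.4555 0.3071 0.0384] [[0.001, 0.115, 0.993], [0.0, 0.993, -0.115], [-1.0, 0.0, 0.001]] q [ 0.38   0.602  1.636  0.     0.903 -1.075] F [-1.  -0.3  4.6] M [-0.04  0.08  0.02] op 0.0238
83.37613820863766 tau6 [-1.300e-01 -4.470e+01 -1.839e+01  1.000e-02 -7.000e-02  1.000e-02]
```

>>> apply_moves(
  steps=[
    {"rx":0,"ry":0,"rz":0,"dx":-0.3,"dy":0,"dz":0,"gripper":-1},
    {"rx":0,"ry":0,"rz":0,"dx":-0.5,"dy":0,"dz":0,"gripper":-1},
    {"rx":0,"ry":0,"rz":0,"dx":-1,"dy":0,"dz":0,"gripper":-1},
    {"rx":0,"ry":0,"rz":0,"dx":-1,"dy":0,"dz":0,"gripper":-1},
    {"rx":0,"ry":0,"rz":0,"dx":-1,"dy":0,"dz":0,"gripper":-1},
    {"rx":0,"ry":0,"rz":0,"dx":-1,"dy":0,"dz":0,"gripper":-1},
    {"rx":0,"ry":0,"rz":0,"dx":-1,"dy":0,"dz":0,"gripper":-1},
    {"rx":0,"ry":0,"rz":0,"dx":-1,"dy":0,"dz":0,"gripper":-1},
  ],
)

```text
time: 16.42
tool_pos: [0.455, 0.3069, 0.244]
eef_rot: [[0.001, 0.115, 0.993], [0.0, 0.993, -0.115], [-1.0, 0.0, 0.001]]
wrist_force: [-0.8, 0.2, -1.4]
opening: 0.024
```

Run:
```python
from h import *
s=snap("wrist"); crop(s,256,192,256,192,1.5,"w8.png"); yaw()
sc=snap("scene");t=snap("top")
print("lens scene",ray(sc,(169+(430.5)/8.8-.5,200+(152.5)/8.8-.5),.12))
def line(s,uv):
    d=np.array(s["orientation"])@np.linalg.solve(np.array(s["intrinsics"]),[uv[0],uv[1],1.]);return np.array(s["xyz"]),d
a,u=line(sc,(169+(430.5)/8.8-.5,200+(152.5)/8.8-.5));b,v=line(t,(222+368.5/12-.5,118+358.5/12-.5))
k=np.linalg.lstsq(np.c_[u,-v],b-a,rcond=None)[0];print(a+u*k[0],b+v*k[1])
crop(sc,256,192,256,192,1.5,"s8.png")
```

```text
t 16.48 [0.4562 0.3074 0.248 ] [[0.007, 0.115, 0.993], [0.003, 0.993, -0.115], [-1.0, 0.003, 0.006]] q [ 0.38   0.358  1.411  0.     1.365 -1.075] F [0.  0.2 2.8] M [-0.01 -0.02  0.01] op 0.0234
83.3848025752056 tau6 [-4.700e-01 -2.978e+01 -1.698e+01  2.000e-02 -9.000e-02 -0.000e+00]
lens scene [ 0.63153992 -0.02629292  0.12      ]
[ 0.62992293 -0.02803225  0.11782196] [ 0.62920838 -0.02712735  0.11762982]
```

View pics/w8.png

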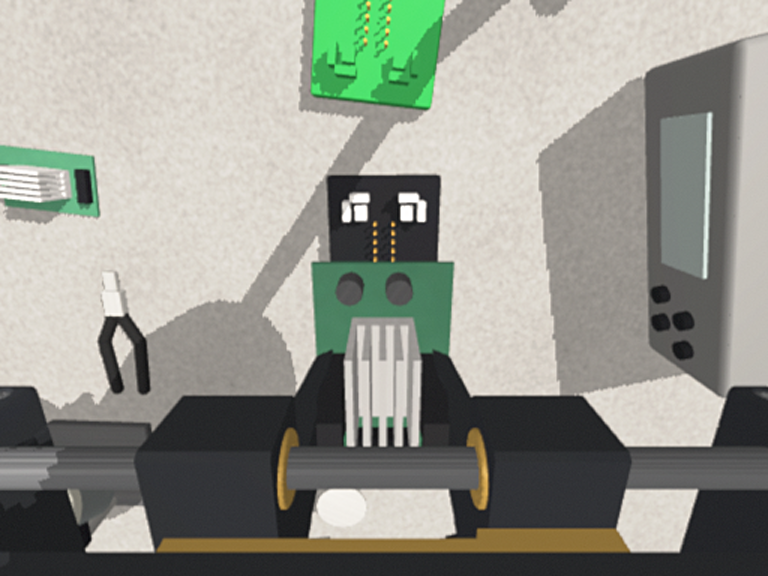

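View pics/s8.png

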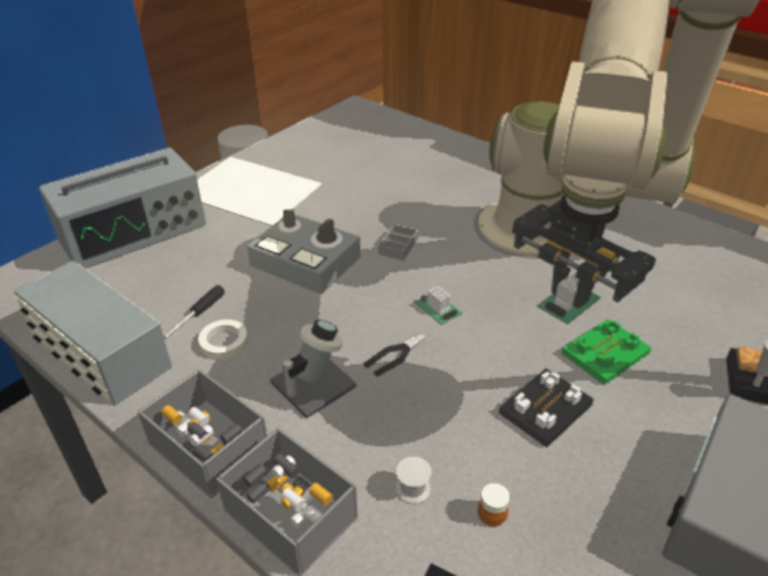

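The jig is empty at (384,215) and the board hangs level in the fingers. The spare and the look-alike are untouched. Next I compute the transfer to a point 40 mm short of the final pose.

```bash
cat >> h.py <<'E'
from scipy.spatial.transform import Rotation as Ro
def target(lens,head,dist,under=.0084):
    h=np.radians(head); z=np.array([.5*np.cos(h),.5*np.sin(h),np.sqrt(.75)])
    y=np.array([-np.cos(h)*np.sqrt(.75),-np.sin(h)*np.sqrt(.75),.5]); x=-z
    return np.array(lens)+(dist+under)*z, np.c_[x,y,np.cross(x,y)]
E
python3 - <<'E'
from h import *
yaw()
P,R=target([.630,-.0268,.12],171.2,.14);print(P,R.round(3).tolist())
T=np.array([[0,.115,.9934],[0,.9934,-.115],[-1,0,0]]);p=np.array([.4555,.307,.2440])
rv=Ro.from_matrix(T.T@R).as_rotvec();n=20
print(np.degrees(rv),np.round(np.degrees(rv)/n,2))
for i in range(n):
    print(i,np.round(T.T@(P-p)/n/.03,2).tolist()); T=T@Ro.from_rotvec(rv/n).as_matrix()
E
```

```text
t 16.57 [0.4555 0.3071 0.2433] [[0.003, 0.115, 0.993], [0.001, 0.993, -0.115], [-1.0, 0.001, 0.003]] q [ 0.38   0.362  1.418 -0.     1.359 -1.075] F [-0.4 -0.  -1.9] M [ 0.03 -0.04  0.01] op 0.0236
83.37934181071269 tau6 [ 8.000e-02 -4.575e+01 -2.778e+01  3.000e-02  3.000e-01  0.000e+00]
[ 0.55667345 -0.01544845  0.24851817] [[0.494, 0.856, -0.153], [-0.076, -0.132, -0.988], [-0.866, 0.5, 0.0]]
[ 89.88351489 -24.08421523  23.17813363] [ 4.49 -1.2   1.16]
0 [-0.01, -0.51, 0.23]
1 [-0.01, -0.49, 0.27]
2 [-0.02, -0.47, 0.31]
3 [-0.02, -0.45, 0.34]
4 [-0.02, -0.42, 0.38]
5 [-0.02, -0.39, 0.41]
6 [-0.02, -0.35, 0.44]
7 [-0.02, -0.32, 0.47]
8 [-0.01, -0.28, 0.49]
9 [-0.01, -0.24, 0.51]
10 [0.0, -0.2, 0.53]
11 [0.01, -0.16, 0.54]
12 [0.02, -0.11, 0.55]
13 [0.03, -0.07, 0.56]
14 [0.04, -0.03, 0.56]
15 [0.05, 0.02, 0.56]
16 [0.06, 0.06, 0.56]
17 [0.07, 0.1, 0.55]
18 [0.09, 0.14, 0.54]
19 [0.1, 0.18, 0.52]
```

>>> apply_moves(
  steps=[
    {"rx":4.49,"ry":-1.2,"rz":1.16,"dx":0,"dy":-0.51,"dz":0.23,"gripper":-1},
    {"rx":4.49,"ry":-1.2,"rz":1.16,"dx":0,"dy":-0.49,"dz":0.27,"gripper":-1},
    {"rx":4.49,"ry":-1.2,"rz":1.16,"dx":-0.02,"dy":-0.47,"dz":0.31,"gripper":-1},
    {"rx":4.49,"ry":-1.2,"rz":1.16,"dx":-0.02,"dy":-0.45,"dz":0.34,"gripper":-1},
    {"rx":4.49,"ry":-1.2,"rz":1.16,"dx":-0.02,"dy":-0.42,"dz":0.38,"gripper":-1},
    {"rx":4.49,"ry":-1.2,"rz":1.16,"dx":-0.02,"dy":-0.39,"dz":0.41,"gripper":-1},
    {"rx":4.49,"ry":-1.2,"rz":1.16,"dx":-0.02,"dy":-0.35,"dz":0.44,"gripper":-1},
    {"rx":4.49,"ry":-1.2,"rz":1.16,"dx":-0.02,"dy":-0.32,"dz":0.47,"gripper":-1},
    {"rx":4.49,"ry":-1.2,"rz":1.16,"dx":-0.01,"dy":-0.28,"dz":0.49,"gripper":-1},
    {"rx":4.49,"ry":-1.2,"rz":1.16,"dx":-0.01,"dy":-0.24,"dz":0.51,"gripper":-1},
    {"rx":4.49,"ry":-1.2,"rz":1.16,"dx":0,"dy":-0.2,"dz":0.53,"gripper":-1},
    {"rx":4.49,"ry":-1.2,"rz":1.16,"dx":0.01,"dy":-0.16,"dz":0.54,"gripper":-1},
    {"rx":4.49,"ry":-1.2,"rz":1.16,"dx":0.02,"dy":-0.11,"dz":0.55,"gripper":-1},
    {"rx":4.49,"ry":-1.2,"rz":1.16,"dx":0.03,"dy":-0.07,"dz":0.56,"gripper":-1},
    {"rx":4.49,"ry":-1.2,"rz":1.16,"dx":0.04,"dy":-0.03,"dz":0.56,"gripper":-1},
    {"rx":4.49,"ry":-1.2,"rz":1.16,"dx":0.05,"dy":0.02,"dz":0.56,"gripper":-1},
    {"rx":4.49,"ry":-1.2,"rz":1.16,"dx":0.06,"dy":0.06,"dz":0.56,"gripper":-1},
    {"rx":4.49,"ry":-1.2,"rz":1.16,"dx":0.07,"dy":0.1,"dz":0.55,"gripper":-1},
    {"rx":4.49,"ry":-1.2,"rz":1.16,"dx":0.09,"dy":0.14,"dz":0.54,"gripper":-1},
    {"rx":4.49,"ry":-1.2,"rz":1.16,"dx":0.1,"dy":0.18,"dz":0.52,"gripper":-1},
  ],
)

```text
time: 19.08
tool_pos: [0.556, -0.016, 0.2444]
eef_rot: [[0.492, 0.857, -0.154], [-0.075, -0.135, -0.988], [-0.867, 0.498, -0.002]]
wrist_force: [-0.3, -0.5, -0.6]
opening: 0.0238
```

Run:
```python
from h import *
s=snap("wrist"); crop(s,256,192,256,192,1.5,"w9.png"); st()
sc=snap("scene");crop(sc,214,215,85,64,4.7,"s9.png")
P,R=target([.630,-.0268,.12],171.2,.10);todo(P,R)
print([(np.round(d["xyz"],4),d["confidence"]) for l in("lens","board_under") for d in models.find_in(l,s)])
```

```text
t 19.12 [ 0.5563 -0.0172  0.2443] [[0.492, 0.856, -0.158], [-0.077, -0.138, -0.987], [-0.867, 0.498, -0.002]] q [-0.267  0.138  1.794  0.087  0.693 -0.16 ] F [ 0.3 -1.3 -1.5] M [-0.    0.44 -0.02] op 0.0237
shift units [ 1.222  0.087 -0.03 ]
rotvec [-0.04 -0.04  0.19]
[(array([ 0.6402, -0.0097,  0.1081]), 0.65), (array([0.5557, 0.0078, 0.2446]), 0.96)]
```

View pics/w9.png

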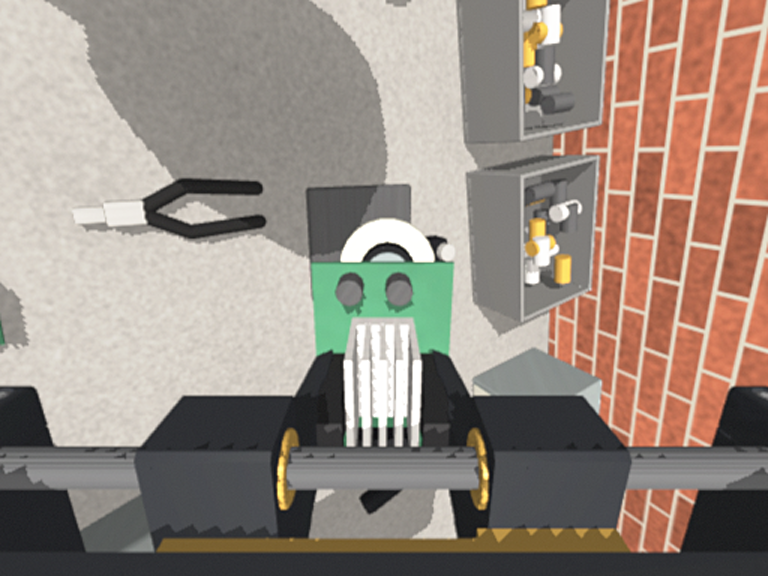

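View pics/s9.png

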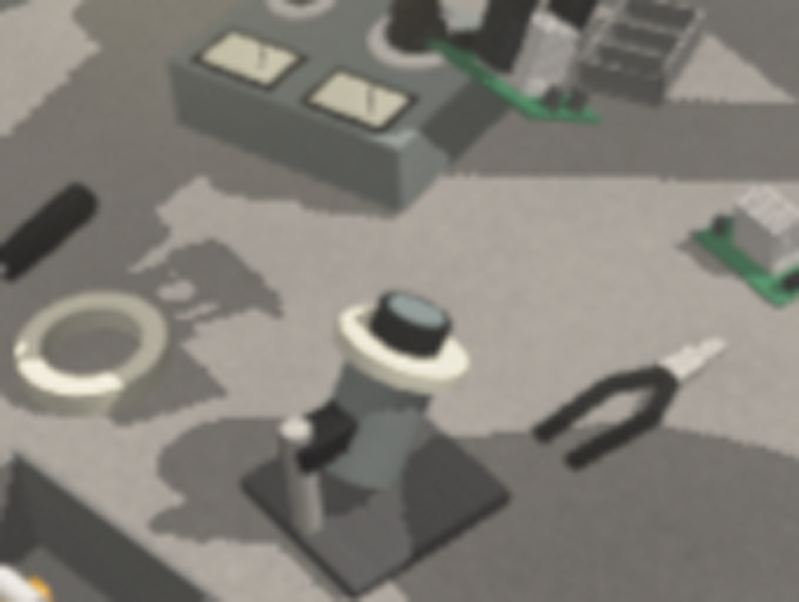

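The wrist view shows the ring light at (388,218), just beyond the board's capacitor end, about on the board's centre line (383). The scene view shows the board tilted parallel to the glass. I'll check the lens estimate by overlaying a model.

```bash
cat > ov.py <<'E'
from h import *
def ov(s,name,lens,head,u,v,w,h,f):
    hh=np.radians(head); z=np.array([.5*np.cos(hh),.5*np.sin(hh),np.sqrt(.75)]);y=np.array([-np.sin(hh),np.cos(hh),0]);x=np.cross(y,z)
    im=s["image"][v-h:v+h,u-w:u+w]; im=cv2.resize(im,None,fx=f,fy=f,interpolation=cv2.INTER_CUBIC)[:,:,::-1].copy()
    for r,off,c in((.021,0,(0,0,255)),(.037,-.015,(255,0,0))):
        pts=[proj(s,np.array(lens)+off*z+r*(np.cos(a)*x+np.sin(a)*y)) for a in np.linspace(0,2*np.pi,60)]
        pts=np.array([((p[0]-u+w+.5)*f,(p[1]-v+h+.5)*f) for p in pts]).round().astype(int)
        cv2.polylines(im,[pts],True,c,1)
    cv2.imwrite("pics/"+name,im)
E
python3 - <<'E'
from ov import *
L=[.630,-.0268,.12]
ov(snap("wrist"),"o1.png",L,171.2,256,160,40,30,10)
a=snap("scene");ov(a,"o2.png",L,171.2,215,235,40,30,10)
a=snap("top");ov(a,"o3.png",L,171.2,253,146,40,30,10)
im=[cv2.imread(f"pics/o{i}.png") for i in(1,2,3)]
cv2.imwrite("pics/o.png",cv2.resize(np.vstack(im),None,fx=.33*1,fy=.33) if 0 else np.hstack([cv2.resize(i[:, 150:650],(266,320)) for i in im]))
st()
E
```

```text
t 19.43 [ 0.5564 -0.0151  0.2457] [[0.493, 0.857, -0.15], [-0.074, -0.13, -0.989], [-0.867, 0.499, -0.001]] q [-0.263  0.136  1.792  0.088  0.696 -0.165] F [-0.7 -0.2 -2.2] M [-0.01  0.39  0.  ] op 0.024
```

View pics/o.png

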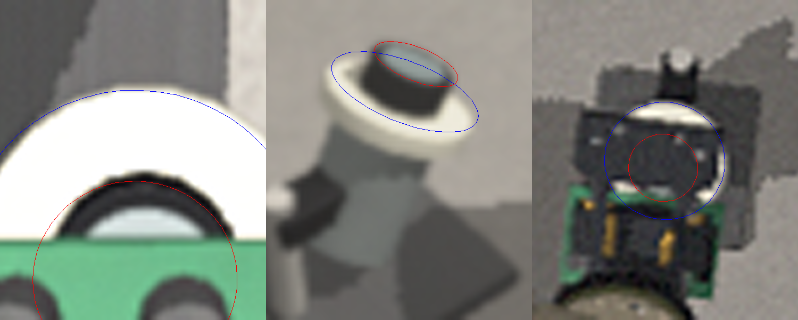

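View pics/o1.png

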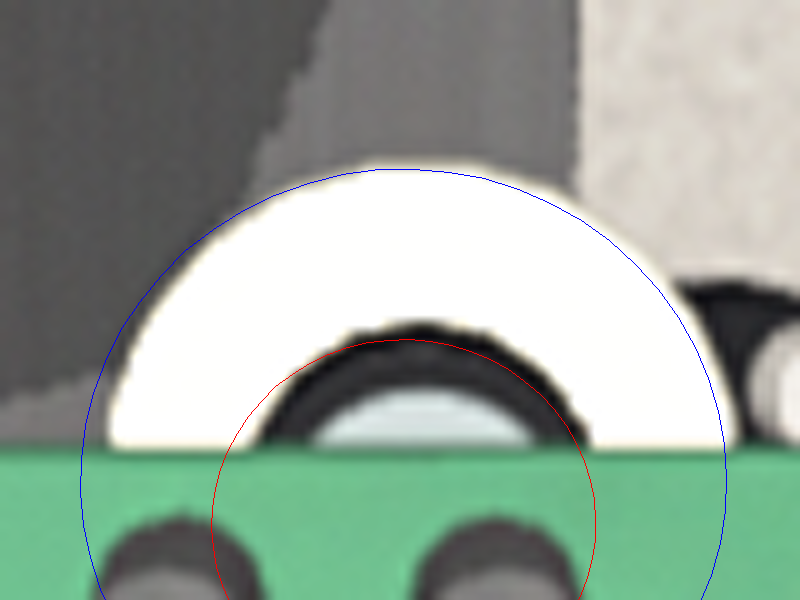

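Run:
```python
from h import *
s=snap("wrist");o=st();T=np.array(o["eef_rot"]);p=np.array(o["tool_pos"])
# board top corners in tool frame: x=+.0054, y=±.027, z=±.042 ; camera sees -z end
for yy in(-.027,.027):
    for zz in(-.042,): print(proj(s,p+T@np.array([.0054,yy,zz])))
crop(s,256,190,60,45,6.6,"w10.png")
sc=snap("scene")
for l in [[.630,-.0268,.12]]: print(proj(sc,l),proj(s,l))
```

```text
t 19.48 [ 0.5565 -0.0151  0.2459] [[0.493, 0.857, -0.15], [-0.075, -0.131, -0.989], [-0.867, 0.499, -0.001]] q [-0.263  0.136  1.792  0.088  0.696 -0.165] F [-0.6 -0.5 -0.6] M [ 0.    0.41 -0.02] op 0.0237
[204.55762896 177.93082641]
[300.49492661 177.96730396]
[217.69916339 216.42244383] [255.04201364 182.43804814]
```

View pics/w10.png

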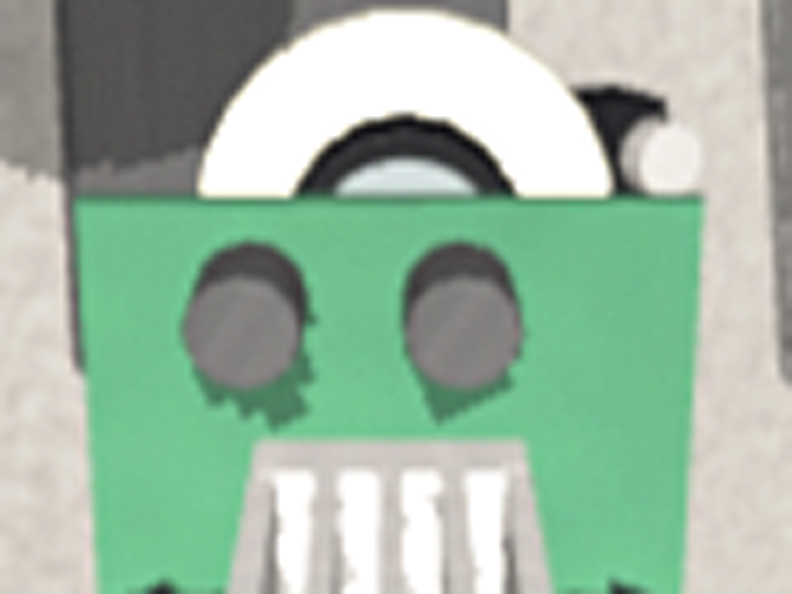

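>>> apply_moves(
  steps=[
    {"rx":0,"ry":0,"rz":0.1,"dx":0.4,"dy":0.02,"dz":0,"gripper":-1},
    {"rx":0,"ry":0,"rz":0.1,"dx":0.4,"dy":0.02,"dz":0,"gripper":-1},
    {"rx":0,"ry":0,"rz":0,"dx":0.3,"dy":0.01,"dz":0,"gripper":-1},
    {"rx":0,"ry":0,"rz":0,"dx":0.14,"dy":0,"dz":0,"gripper":-1},
    {"rx":0,"ry":0,"rz":0,"dx":0,"dy":0,"dz":0,"gripper":-1},
    {"rx":0,"ry":0,"rz":0,"dx":0,"dy":0,"dz":0,"gripper":-1},
  ],
)

```text
time: 20.27
tool_pos: [0.5764, -0.0186, 0.2149]
eef_rot: [[0.497, 0.854, -0.152], [-0.076, -0.131, -0.988], [-0.864, 0.503, -0.001]]
wrist_force: [-0.1, 0.3, -0.9]
opening: 0.0238
```

```bash
cat > fin.py <<'E'
from h import *
def run(tag,lens=(.630,-.0268,.12)):
    o=st();T=np.array(o["eef_rot"]);p=np.array(o["tool_pos"])
    P,R=target(lens,171.2,.10);todo(P,R)
    def draw(s,u,v,w,h,f,name):
        im=s["image"][v-h:v+h,u-w:u+w]; im=cv2.resize(im,None,fx=f,fy=f,interpolation=cv2.INTER_CUBIC)[:,:,::-1].copy()
        q=lambda X:tuple(np.round((proj(s,X)-[u-w-.5,v-h-.5])*f).astype(int))
        c=[q(p+T@np.array([x,y,z])) for x in(.0054,.0084) for y,z in((-.027,-.042),(.027,-.042),(.027,.042),(-.027,.042))]
        for k in range(2): cv2.polylines(im,[np.array(c[4*k:4*k+4])],True,((0,0,255),(255,0,255))[k],1)
        z=R[:,0]*-1;cv2.line(im,q(np.array(lens)),q(np.array(lens)+.1*z),(255,0,0),1)
        cv2.imwrite("pics/"+name,im)
    draw(snap("scene"),218,205,66,50,6,f"fs{tag}.png"); draw(snap("wrist"),256,180,66,50,6,f"fw{tag}.png"); draw(snap("top"),253,155,40,30,10,f"ft{tag}.png")
E
python3 -c "
import fin;fin.run(1)"
```

```text
t 20.27 [ 0.5764 -0.0186  0.2149] [[0.497, 0.854, -0.152], [-0.076, -0.131, -0.988], [-0.864, 0.503, -0.001]] q [-0.259  0.213  1.787  0.094  0.619 -0.169] F [-0.1  0.3 -0.9] M [-0.02  0.43 -0.01] op 0.0238
shift units [ 0.03  -0.018 -0.004]
rotvec [ 0.05 -0.08 -0.19]
```

View pics/fs1.png

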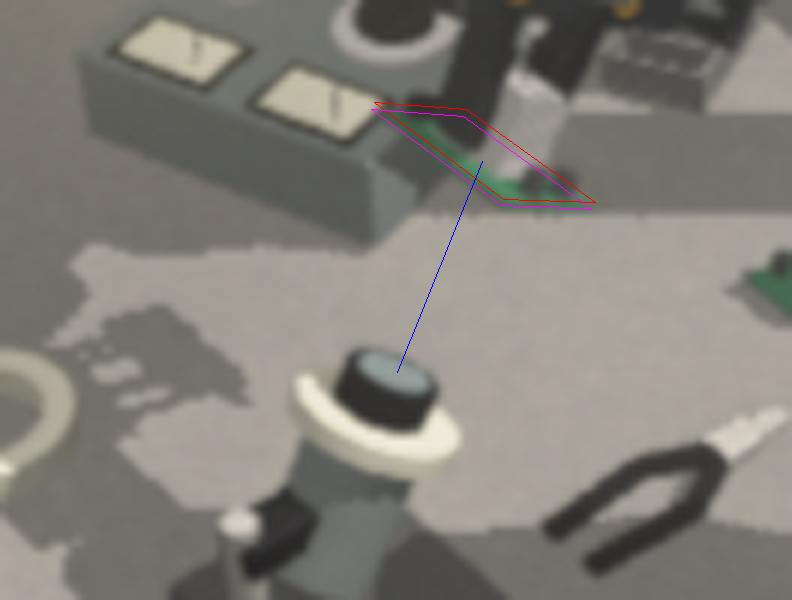

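View pics/fw1.png

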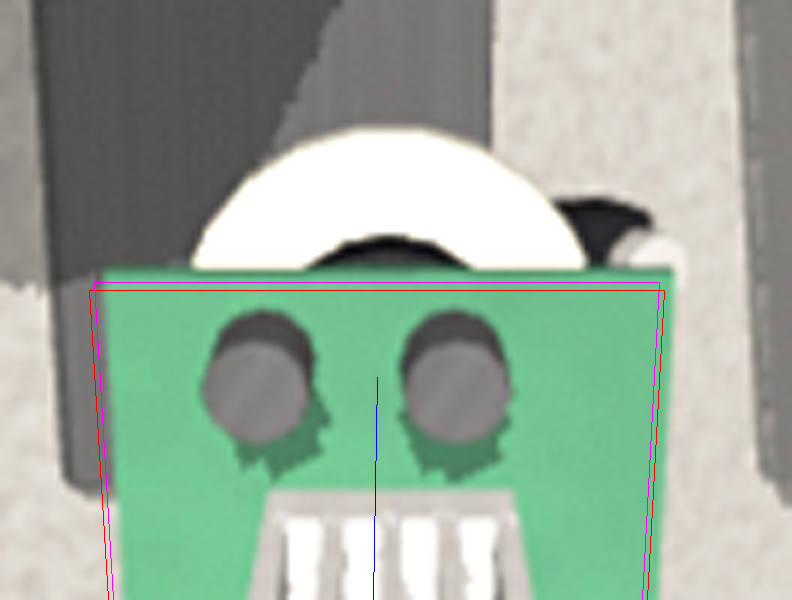

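View pics/ft1.png

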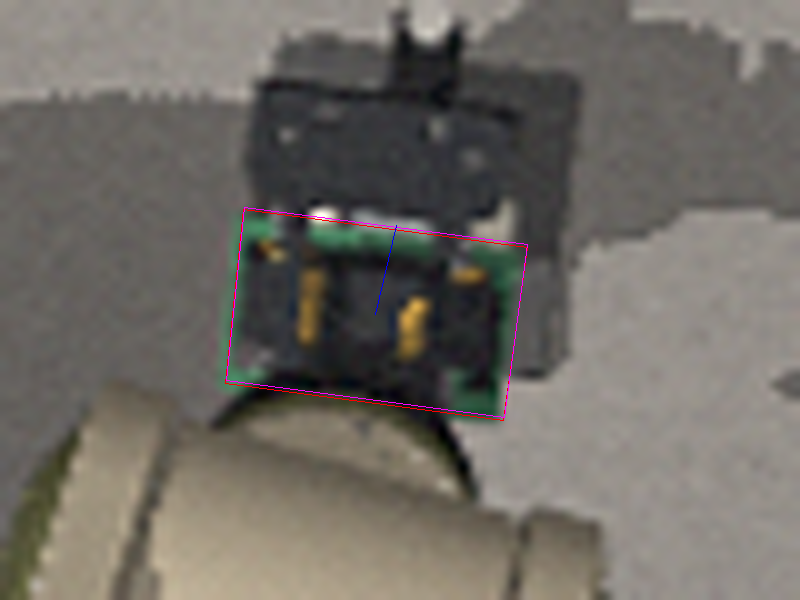

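The top overlay puts the board about 8/10 px (2.4 mm) toward +y of the prediction, and the wrist view agrees at about 1.7 mm. A +z tool shift of about 2 mm centres it. I'll check the scene view without the overlay.

>>> apply_moves(
  steps=[
    {"rx":0,"ry":0,"rz":-0.1,"dx":0.02,"dy":0,"dz":0.07,"gripper":-1},
    {"rx":0,"ry":0,"rz":0,"dx":0,"dy":0,"dz":0,"gripper":-1},
    {"rx":0,"ry":0,"rz":0,"dx":0,"dy":0,"dz":0,"gripper":-1},
  ],
)

```text
time: 20.8
tool_pos: [0.5764, -0.0208, 0.2141]
eef_rot: [[0.495, 0.855, -0.152], [-0.075, -0.132, -0.988], [-0.865, 0.501, -0.001]]
wrist_force: [-0.8, 0.2, -2.0]
opening: 0.0239
```

Run:
```python
import fin;fin.run(2)
from h import *
s=snap("scene");crop(s,216,208,50,38,8,"fs3.png")
print([(np.round(d["xyz"],4),d["confidence"]) for l in("board_under",) for d in models.find_in(l,s)])
```

```text
t 20.8 [ 0.5764 -0.0208  0.2141] [[0.495, 0.855, -0.152], [-0.075, -0.132, -0.988], [-0.865, 0.501, -0.001]] q [-0.264  0.215  1.787  0.097  0.62  -0.176] F [-0.8  0.2 -2. ] M [-0.04  0.41  0.03] op 0.0239
shift units [ 0.002 -0.011 -0.076]
rotvec [ 0.05 -0.07 -0.06]
[(array([0.5844, 0.0048, 0.2205]), 0.92)]
```

View pics/fs3.png

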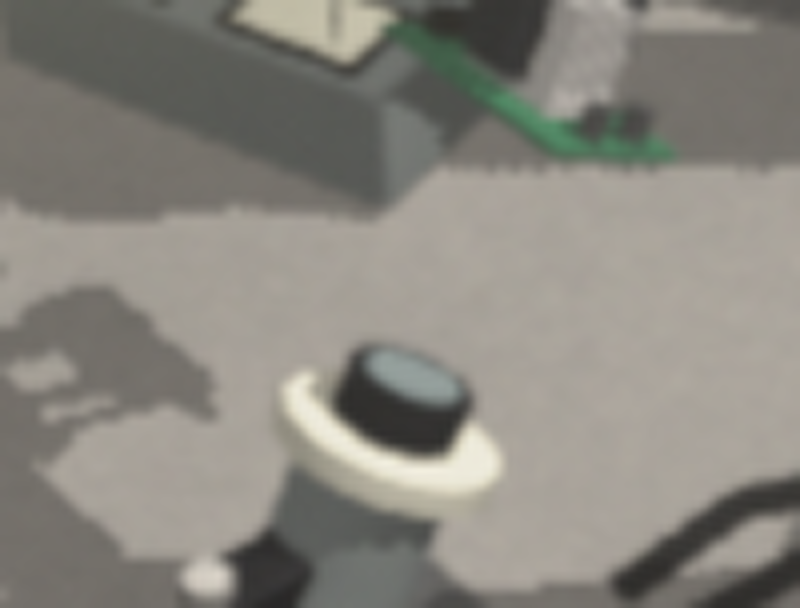

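View pics/ft2.png

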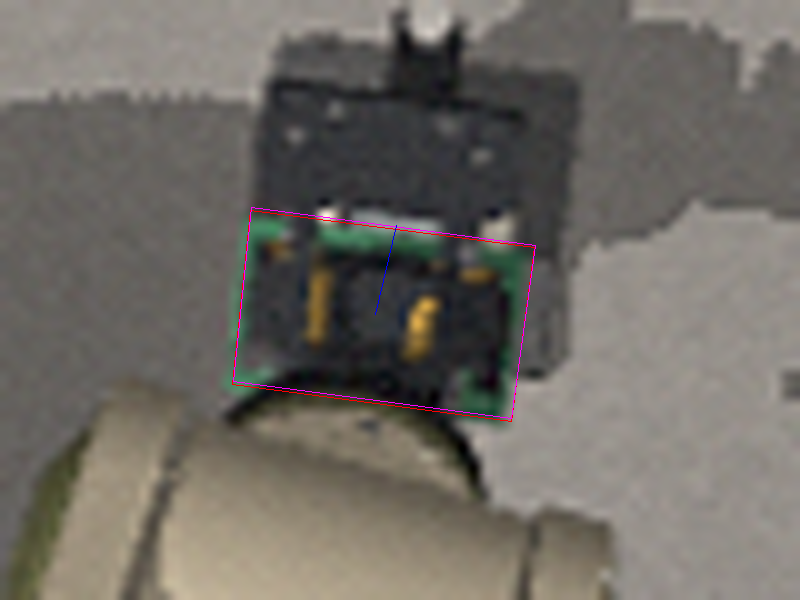

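Run:
```python
from h import *
s=snap("scene");o=st();T=np.array(o["eef_rot"]);p=np.array(o["tool_pos"])
obs=[(390,28),(558,155),(674,157)]
obs=[(166+(a+.5)/8-.5,170+(b+.5)/8-.5) for a,b in obs]
for b in(0,-.002):
  print(b,[np.round(np.array(u)-proj(s,p+T@np.array([.0084,y,z+b])),1) for u,(y,z) in zip(obs,((.027,.042),(.027,-.042),(-.027,-.042)))])
g=(166+(416.5)/8-.5,170+(375.5)/8-.5); print("lens resid",np.array(g)-proj(s,[.63,-.0268,.12]))
```

```text
t 21.1 [ 0.5764 -0.0207  0.2141] [[0.495, 0.855, -0.152], [-0.075, -0.132, -0.988], [-0.865, 0.501, -0.001]] q [-0.264  0.215  1.787  0.097  0.62  -0.176] F [ 0.9  0.2 -1.9] M [-0.02  0.39  0.01] op 0.0237
0 [array([1.5, 0.5]), array([1. , 0.3]), array([0.3, 0. ])]
-0.002 [array([1. , 0.1]), array([ 0.5, -0.1]), array([-0.3, -0.4])]
lens resid [-0.13666339  0.01505617]
```

```bash
python3 -c "
from h import *
st();print(env.job_done());st()"
```

```text
t 21.1 [ 0.5764 -0.0207  0.2141] [[0.495, 0.855, -0.152], [-0.075, -0.132, -0.988], [-0.865, 0.501, -0.001]] q [-0.264  0.215  1.787  0.097  0.62  -0.176] F [ 0.9  0.2 -1.9] M [-0.02  0.39  0.01] op 0.0237
the job is handed in; nothing more can be done
None
the job is handed in; nothing more can be done
```

I turned the larger knob anticlockwise to its stop with the board still in the jig. I then lifted the board out by its heat sink and handed in at 21.1 s, with the gripper holding it in front of the inspection camera.

**Knob:** the moment on the tool jumped to 0.84 N m at the stop. The bar turned about 37° (0.65 rad) in all. After release it read about 191°, against about 193° while pressed. That 2–3° gap is within my measuring error but not far inside the 4° "off" limit, and I did not re-grip to check. The smaller knob was not touched.

**Board:** it is tilted 30°, parallel to the glass, with its underside about 100 mm from it. Its long edges are level to within about 0.2°, and the fingers are 24 mm apart on the sink.
- **Centring:** the top and wrist views showed the board sitting about 2 mm off in the grip. I shifted the tool to correct that. Afterwards the scene view agreed to about 1 px and the top view still showed the 2 mm grip offset the shift allows for.
- **Check that disagreed:** the network's `board_under` point was about 25 mm off to one side of where I place the board. I ignored it because it marks the middle of the visible surface, and my overlays on all three camera views agreed with each other.

The spare board, the green look-alike jig and the other things on the bench were not touched.

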